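# Close the slotted swing clamp over a wheel hub

### The job

Lock the wheel hub in the drilling fixture: take the stubby flat screwdriver from the wooden tool block, put its blade down the fixture's guide bush, feel lightly for the slot and, once the blade has dropped in, turn the screw clockwise until the clamp arm comes to its soft stop over the hub. Be gentle: never press or force the screwdriver hard (25 N) against the fixture, do not push the fixture or its clamp with the gripper, and leave the hub and the other things where they are. Then put the screwdriver back in its hole in the block, handle fully down.

Things in the scene. Friction and masses are not known exactly. Their poses are not given: they have to be found in the camera images.
- driver_grip (a point): stubby flat screwdriver standing blade-down in the tool block, 90 g: square black handle 24 x 24 mm, 66 mm tall, with rounded corners. This point is on its axis half-way up the handle, 95 mm above the blade's tip; z points up along the tool, x lies along the blade's 10 mm width, x and y are square to the handle's sides
- driver_tip (a point): tip of the screwdriver's blade, on the tool's axis (axes as driver_grip). The blade is 10 mm wide, 2 mm thick and 8 mm long with a rounded edge, on a round steel shank 10 mm in diameter; the handle begins 60 mm above the tip
- block_hole (a point): mouth of the screwdriver's hole in the fixed wooden tool block (60 x 120 x 64 mm high): the large middle hole of three, 14 mm in diameter, right through. Origin in the block's top face, z up. The handle is wider than the hole, so the tool hangs on its handle, its tip about 60 mm below this point
- fixture: fixed drilling fixture: aluminium base plate 90 x 160 x 12 mm with a ring-shaped nest for a wheel hub on its +y half and an upright dark steel guide bush on its -y half. Origin at the centre of the plate's underside, z up, x across the plate's 90 mm, y along its 160 mm. Behind the work, from x = 0.55 on, stands a milling machine with a hand wheel 0.25 m high between the block and the fixture: carry the tool across in front of it
- bush_mouth (a point): centre of the mouth of the guide bush, 56 mm above the worktop (axes as the fixture's). The mouth is about 20 mm wide and tapers in its first 6 mm to a straight bore 11.4 mm in diameter, down which sits the slotted head
- screw (a point): slotted head of the clamp's spindle, down the bush. Its top is at this point (18 mm below the mouth) or up to 11 mm lower. Head 11.4 mm wide; slot right across, 4 mm wide, 4 mm deep, at first within 30 degrees of the fixture's x axis either way. Sprung: yields under 1.5 N plus 1.5 N per mm, hard stop after 4 mm; springs up as the blade drops in the slot and the force falls
- clamp (a joint): angle of the swing clamp, turned by the slotted head: 0 open, 1.25 on its stop, closed over the hub. It grows as the head turns clockwise seen from above. The head needs about 0.02 N m to turn and stays where it is left; the stops at 0 and 1.25 are rubber-buffered and yield about 0.2 N m per rad
- clamp_end (a point): top of the end of the steel clamp arm, 60 mm from the spindle's axis and 46 mm above the worktop; the arm is 16 mm wide and 8 mm thick and swings 1 mm or more above the hub
- nest (a point): centre of the nest's floor, 12 mm above the worktop
- hub_centre (a point): centre of the loose white wheel hub in the nest, 46 mm in diameter and 21 mm tall
- nut: loose bystander: steel hexagon nut, 24 x 28 x 13 mm; origin at its underside
- marker: loose bystander: white and red marker pen, 124 mm long, 16 mm high; origin at its underside
- hexkey: loose bystander: black L-shaped hex key, 54 x 134 x 10 mm; origin at its underside
- hub_spare: loose bystander: another wheel hub, 52 mm in diameter, 19 mm tall, lying on the worktop; origin at its underside
- oil: loose bystander: standing oil bottle, 46 mm wide, 146 mm tall; origin at its underside
- driver: the whole screwdriver; origin at the tip of its blade, axes as for driver_grip

How it is judged:
On the way, in this order (a step that is already met when the one before it is completed fails the run):
1. the screwdriver's blade is down the guide bush, on the slotted head, the clamp still open (horizontal distance between driver_tip and bush_mouth below 0.004 m and z of driver_tip in the frame of bush_mouth below -0.015 m and value of joint clamp below 0.3 rad), for 0.1 s.
2. the clamp has been turned to its stop by the blade in the bush (horizontal distance between driver_tip and bush_mouth below 0.004 m and z of driver_tip in the frame of bush_mouth below -0.015 m and value of joint clamp above 1.1 rad), for 0.2 s.
At the end, for the whole second after the job is handed in: The clamp is closed over the hub (clamp above 1.1 of 1.25 rad), the hub lies in its nest (within 6 mm), and the screwdriver stands at rest in its hole in the tool block: tip within 8 mm of the hole's axis and at least 56 mm below its mouth (handle fully down), within 0.15 rad of upright (value of joint clamp above 1.1 rad and horizontal distance between driver_tip and block_hole below 0.008 m and z of driver_tip in the frame of block_hole below -0.056 m and angle between driver_tip's own z axis and vertical below 0.15 rad and linear speed of driver below 0.02 m/s and horizontal distance between hub_centre and nest below 0.006 m and height (world z) of hub_centre below 0.026 m); the robot touches nothing.
It fails at once if the screwdriver is pressed or forced against the fixture with more than 25 N (contact force between driver and fixture above 25 N).
It fails at once if the gripper or arm pushes the fixture or its clamp (more than 2 N) (contact force between any of the fingers, the arm and fixture above 2 N).
It fails at once if a bystander is moved by more than 20 mm (distance of any of nut, marker, hexkey, hub_spare, oil from where it was at the start of the episode above 0.02 m).
It also fails if it takes over 72 s, if anything falls off the work surface, if the arm or the gripper's body presses on something with over 40 N, if the wrist force passes 120 N, or if a joint passes its speed limit or range.

### The arm

A 6-joint arm with a two-finger parallel gripper is mounted at the origin on a cart in front of the work surface, level with it; the furniture and walls round the work are solid. World frame = base frame: x ahead of the robot, y to its left, z up, the work surface at z = 0. Lengths are in m, angles in rad, forces in N, time in s.
With the tool pointing down it reaches from about 0.325 to 0.85 m from the base axis. Payload 4.4 kg.
Tool frame: the origin (TCP) lies on the centre line of the jaws, within the pads' length; the fingertips stand 22 mm ahead of it and the grasp point (between the pads) lies 3 mm ahead of it; z points along the fingers, y is the line along which they close (so a half turn about z gives the same grasp; the last joint's range is limited). The gripper opens to 94 mm and grips with 3 to 60 N. Pads are 16 mm wide; open, the fingers measure 119 mm over their backs; the gripper's body (75 mm by 177 mm) begins 78 mm behind the grasp point.
Start: joints at [-1.407, 0.207, 1.542, -0, 1.393, -0.15], TCP at [0.177, -0.547, 0.227] pointing down, gripper open.
Joint ranges: [-2.73, 2.73], [-0.86, 2.22], [0.23, 2.46], [-1.11, 4.25], [0.08, 2.63], [-2.82, 2.82]. Speed limits (rad/s): [2.79, 2.79, 3.14, 3.14, 3.14, 3.14].

### API

Orientations are given as a unit quaternion [w, x, y, z].
In Python, from workcell import r gives the robot as it stands. The module is installed in compiled form; this text tells all that it offers.
- The arm moves only by the shell command python3 -m jog 'ROWS' [FORCE]. ROWS is JSON, a list of rows, each an object of numbers: "hand": the gripper command: -1 is fully open, 1 is shut, values between are in proportion; "x", "y", "z": the shift along the tool's x, y, z in m; "wx", "wy", "wz": the turn, a rotation vector about the tool's x, y, z in degrees. In form: [{"hand": .., "x": .., "y": .., "z": .., "wx": .., "wy": .., "wz": ..}, ...]. A call has 1 to 10 rows; each row is the pose to reach, as a shift and turn from the pose commanded when the call began, along the tool's axes at that moment; what a row does not reach only later rows make up. A row lasts 1/10 s, in which the tool goes at most 50 mm and 8.59 degrees, less where a joint would pass 70% of its speed; a pose out of reach is approached as far as the arm can. A call with a gripper value outside its range is refused whole. The fingers move at their own pace and stop on an object; FORCE is the grip in N (left out, the last holds). Time passes only in rows, so rows that repeat a pose let the fingers close. It gives the time, the measured TCP pose, the force, the opening and the grip force at its end, in the units of the state.
- r.read_state(): the state, without advancing time (a new reading comes with each control period).
- r.camera(name): name is "side" or "top"; returns the picture (420x560x3 uint8, blue, green, red); there is no depth.
- r.camera_info(name): a dict with "fx", "fy", "cx", "cy" (pixels), "cam_to_world" (4x4, takes a point from camera to world coordinates). Camera axes: x right, y up, looking along -z (the intrinsics and any distortion apply to the point x, -y, -z); pixel columns grow to the right and rows downward; lengths in m; the calibration is good to about 2 mm. A picture is of the moment at which its call begins. camera_info takes no time and is no camera call.
- r.job_done(): hands the job in; it is judged then, once.
Trained networks look in the newest picture that a camera, given by its name, has taken for a name from the list of things; names that differ only in an ending like _2 or _b are one class to them, and where a whole thing is asked for, a point or a joint stands for the part that bears it (a point fixed in the world has none). Each returns a list of dicts, best first, with "conf" (0 to 1); they miss things now and then, are a little off and sometimes report something else, mostly with a low value. They report only what shows in the picture. A call takes as long as a camera call.
- r.regions_of(label, camera): "mask" (420x560 bool, what is visible of it) and "at" ([column, row] in pixels, amid what is visible of it).
- r.pinpoint(label, camera): "at" ([column, row] in pixels: a listed point, or the origin of a listed thing).
The state is a dict: "time": time; "joint_positions": joint angles; "qvel": joint speeds; "effort": joint torques, N m; "tcp_pos": TCP position; "tcp_rot": TCP orientation; "ft_force": force on the tool from outside, world axes, zero at the start; "wrist_torque": the same for the moment, N m; "opening": finger opening in m; "finger_force": force on a finger pad.
Only numpy, scipy, OpenCV 4.12 (cv2) and the standard library are available. Lean on these libraries where they do the work, as an engineer would, in place of code of your own. Each camera call takes 0.05 s, during which the arm holds its last target. There are 200 camera calls.

## Working session

There is one attempt and no reset: what is moved stays moved. The work goes in short steps, Python scripts to look and compute and a shell command to move; the robot and the scene stay as the last step left them, time stands still between calls to the robot, and variables do not carry over. Pictures are saved under pics/ and viewed, at most 10 in all, crops included, and the job is handed in when it is done.

```bash
mkdir -p pics
cat > h.py <<'E'
import numpy as np, cv2
from workcell import r
from scipy.spatial.transform import Rotation as R
def ray(cam,uv):
    i=r.camera_info(cam);T=np.array(i["cam_to_world"])
    K=np.array([[i["fx"],0,i["cx"]],[0,i["fy"],i["cy"]],[0,0,1.]])
    d=np.array(i.get("dist",np.zeros(5)),float) if "dist" in i else np.zeros(5)
    x,y=cv2.undistortPoints(np.array([[uv]],float),K,d)[0,0]
    return T[:3,3],T[:3,:3]@np.array([x,-y,-1.])
def at_z(cam,uv,z):
    o,d=ray(cam,uv);return o+d*(z-o[2])/d[2]
def proj(cam,p):
    i=r.camera_info(cam);T=np.array(i["cam_to_world"]);c=T[:3,:3].T@(np.array(p)-T[:3,3])
    return np.array([i["cx"]+i["fx"]*c[0]/-c[2], i["cy"]+i["fy"]*-c[1]/-c[2]])
def tri(a,b):
    (o1,d1),(o2,d2)=ray("top",a),ray("side",b)
    d1/=np.linalg.norm(d1);d2/=np.linalg.norm(d2)
    s=np.linalg.lstsq(np.c_[d1,-d2],o2-o1,rcond=None)[0]
    p,q=o1+s[0]*d1,o2+s[1]*d2
    return (p+q)/2,np.linalg.norm(p-q)
def toolshift(dw,q):  # world shift -> tool axes (mm)
    return R.from_quat(np.roll(q,-1)).inv().apply(dw)*1000
E
python3 - <<'E'
from h import *
np.set_printoptions(precision=4,suppress=True)
ims=[r.camera(c) for c in("top","side")]
for c,i in zip(("top","side"),ims): cv2.imwrite(f"pics/{c}0.png",i); print(c,{k:(np.round(v,3).tolist() if k!='x' else v) for k,v in r.camera_info(c).items()})
P={}
for l in ["driver_grip","block_hole","bush_mouth","screw","clamp_end","nest","hub_centre","fixture","nut","marker","hexkey","hub_spare","oil"]:
    for c in("top","side"):
        o=r.pinpoint(l,c)
        P[l,c]=o[0]["at"] if o else None
        print(l,c,[(np.round(x["at"],1).tolist(),round(x["conf"],2)) for x in o[:2]])
    if P[l,"top"] is not None and P[l,"side"] is not None: print("   ->",*tri(P[l,"top"],P[l,"side"]))
print(r.read_state())
E
```

```text
top {'fx': 386.297, 'fy': 386.297, 'cx': 283.095, 'cy': 211.691, 'cam_to_world': [[0.006, 0.979, -0.204, 0.286], [-1.0, 0.007, 0.004, 0.152], [0.006, 0.204, 0.979, 1.046], [0.0, 0.0, 0.0, 1.0]]}
side {'fx': 391.021, 'fy': 391.021, 'cx': 280.12, 'cy': 205.485, 'cam_to_world': [[-0.998, -0.042, 0.041, 0.537], [0.056, -0.45, 0.891, 1.04], [-0.019, 0.892, 0.452, 0.523], [0.0, 0.0, 0.0, 1.0]]}
driver_grip top [([234.4, 230.6], 0.72), ([180.4, 213.4], 0.67)]
driver_grip side [([291.6, 254.1], 0.58)]
   -> [0.4635 0.2775 0.0045] 0.027503929755385
block_hole top [([183.1, 213.4], 0.97), ([268.2, 224.6], 0.54)]
block_hole side [([291.4, 267.4], 0.76)]
   -> [0.4863 0.4065 0.0632] 0.003089132004244804
bush_mouth top [([427.9, 210.4], 0.96)]
bush_mouth side [([292.2, 266.9], 0.74), ([273.2, 163.5], 0.62)]
   -> [ 0.5141 -0.3928 -0.462 ] 0.19785918319583573
screw top [([422.6, 212.2], 0.86)]
screw side [([271.4, 163.9], 0.89)]
   -> [ 0.5012 -0.2244  0.0424] 0.008578364321186806
clamp_end top [([412.6, 231.2], 0.74)]
clamp_end side [([288.3, 163.6], 0.52)]
   -> [ 0.4466 -0.1901  0.0547] 0.00595
[... 686 characters left out ...]
e side [([302.7, 257.0], 0.54)]
   -> [ 0.4509  0.2751 -0.0034] 0.0003508921251134553
oil top [([138.2, 242.1], 0.75)]
oil side [([336.2, 340.8], 0.79)]
   -> [ 0.4187  0.5404 -0.0015] 0.0029684537799887795
{'time': 1.4, 'joint_positions': array([-1.4075,  0.2066,  1.5415,  0.    ,  1.3935, -0.1505]), 'qvel': array([-0.0014, -0.0004,  0.0018,  0.0004, -0.0007,  0.0002]), 'effort': array([ -0.0002, -37.0879, -28.1754,   0.0698,   0.0275,  -0.    ]), 'tcp_pos': array([ 0.1775, -0.5469,  0.2274]), 'tcp_rot': array([0.    , 0.9877, 0.1563, 0.    ]), 'ft_force': array([0.2567, 0.9651, 0.0492]), 'wrist_torque': array([-0.0557,  0.0211,  0.0122]), 'finger_force': 0.0, 'opening': 0.0940441521080834}
```

Run:
```python
import cv2,numpy as np
t=cv2.imread("pics/top0.png");s=cv2.imread("pics/side0.png")
a=cv2.resize(t[150:290,120:460],None,fx=2.3,fy=2.3,interpolation=cv2.INTER_CUBIC)
b=cv2.resize(s[100:300,230:350],None,fx=1.35,fy=1.35)
b=cv2.resize(s[130:300,220:360],None,fx=1.6,fy=1.6,interpolation=cv2.INTER_CUBIC)
c=np.zeros((600,800,3),np.uint8);c[:322,:782]=a[:322,:782];c[325:325+272,:224]=b[:272,:224]
d=cv2.resize(s[130:195,240:330],None,fx=4,fy=4,interpolation=cv2.INTER_CUBIC);c[325:585,230:590]=d
e=cv2.resize(t[190:240,160:205],None,fx=4.5,fy=4.5,interpolation=cv2.INTER_CUBIC);c[325:550,595:797]=e[:,:202]
cv2.imwrite("pics/m0.png",c)
```

```text
(no output)
```

View pics/m0.png

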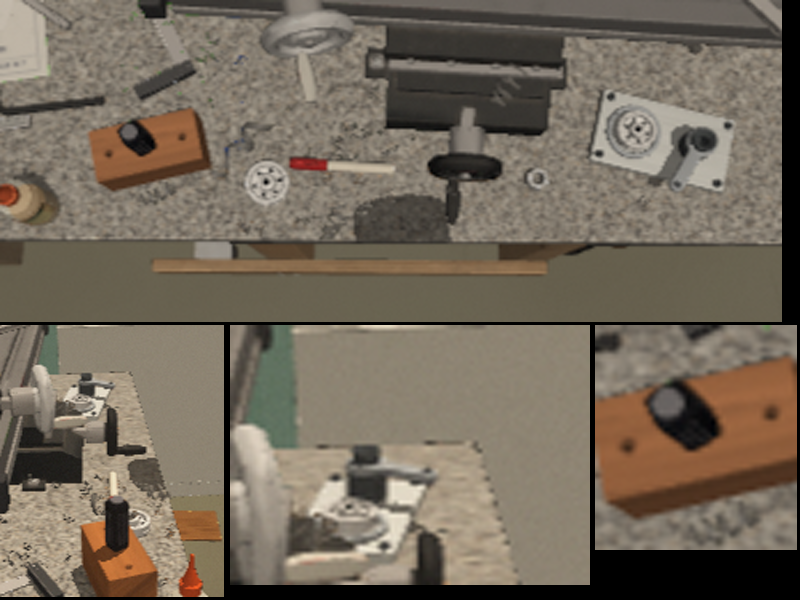

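View pics/side0.png

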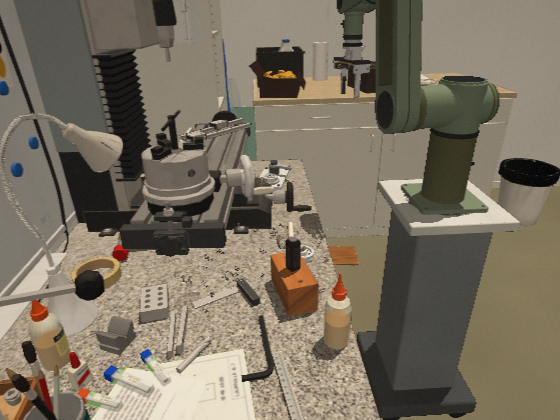

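The montage shows the block with the driver's dark handle at top px ≈(183,213), the fixture with its bush at ≈(427,210) and the arm open towards −x. The mill hand wheel sits at ≈(322,222), and its handle reaches to ≈(316,243). The side view shows the driver upright at (291,254).

Run:
```python
from h import *
np.set_printoptions(precision=4,suppress=True)
t=r.camera("top");s=r.camera("side")
print("hole",at_z("top",(183.1,213.2),.064)[:2], "small",at_z("top",(167.1,216.7),.064)[:2],at_z("top",(199.1,209.3),.064)[:2])
print("bush",[at_z("top",p,.056)[:2] for p in((427.9,210.4),(425.7,209.6))])
a=[at_z("top",p,.2)[:2] for p in((322,222),(316.5,243.5),(338,222),(306,222))];print("wheel",*a)
for l in("fixture","driver","clamp","screw"):
  for c in("top","side"):
    for o in r.regions_of(l,c)[:1]:
        m=o["mask"].astype(np.uint8);q=cv2.findContours(m,0,1)[0];q=max(q,key=cv2.contourArea)
        box=cv2.boxPoints(cv2.minAreaRect(q));print(l,c,round(o["conf"],2),np.round(o["at"],1),m.sum(),box.tolist())
        np.save(f"m_{l}_{c}.npy",m)
        if c=="top" and l=="fixture":
            w=np.array([at_z("top",p,.012)[:2] for p in box]);print(w,w.mean(0),np.linalg.norm(np.diff(w,axis=0),axis=1),np.degrees(np.arctan2(*np.diff(w,axis=0)[:,::-1].T)))
ys,xs=np.nonzero(np.load("m_driver_top.npy"));print(xs.min(),xs.max(),ys.min(),ys.max())
A=cv2.resize(t[190:245,385:445],None,fx=8,fy=8,interpolation=cv2.INTER_LANCZOS4)
B=cv2.resize(t[192:232,162:204],None,fx=7.5,fy=7.5,interpolation=cv2.INTER_LANCZOS4)
D=cv2.resize(s[225:300,265:325],None,fx=4,fy=4,interpolation=cv2.INTER_LANCZOS4)
c=np.zeros((600,800,3),np.uint8);c[:440,:480]=A;c[:300,482:797]=B;c[300:600,482:722]=D
cv2.imwrite("pics/m1.png",c)
```

```text
hole [0.4851 0.4065] small [0.4755 0.4473] [0.4957 0.3657]
bush [array([ 0.4989, -0.2327]), array([ 0.501 , -0.2271])]
wheel [0.4399 0.0613] [0.3917 0.0741] [0.4401 0.0257] [0.4396 0.097 ]
fixture top 0.69 [411.3 212.5] 1709 [[373.7059020996094, 222.17648315429688], [382.3529357910156, 187.5882568359375], [441.1764831542969, 202.29412841796875], [432.5294494628906, 236.88235473632812]]
[[ 0.4745 -0.0996]
 [ 0.5722 -0.1277]
 [ 0.5315 -0.2881]
 [ 0.4352 -0.2572]] [ 0.5034 -0.1932] [0.1016 0.1654 0.1011] [ -16.0398 -104.2341  162.2199]
fixture side 0.82 [279.1 171.3] 431 [[258.2000427246094, 180.6000213623047], [270.4000549316406, 156.2000274658203], [291.6000671386719, 166.80003356933594], [279.4000549316406, 191.2000274658203]]
driver top 0.73 [395.9 208.7] 262 [[384.5, 206.50001525878906], [396.5, 194.50001525878906], [408.5, 206.50001525878906], [396.5, 218.50001525878906]]
driver side 0.55 [294.5 252.3] 467 [[285.0, 237.0], [300.0, 237.0], [300.0, 270.0], [285.0, 270.0]]
clamp top 0.57 [415.5 219.6] 137 [[405.53631591796875, 226.13563537597656], [421.6025390625, 205.6876983642578], [430.56781005859375, 212.7318572998047], [414.5015869140625, 233.17979431152344]]
clamp side 0.42 [277.2 166.3] 89 [[268.57318115234375, 166.84146118164062], [269.04876708984375, 162.56097412109375], [291.219482421875, 165.02438354492188], [290.743896484375, 169.30487060546875]]
screw top 0.79 [410.8 212.9] 1666 [[374.0272521972656, 221.88653564453125], [382.1875915527344, 187.885009765625], [440.9999694824219, 202.0], [432.8396301269531, 236.00152587890625]]
screw side 0.94 [278.  172.3] 504 [[257.2586364746094, 181.3965606689453], [268.0690002441406, 156.1724090576172], [291.7241516113281, 166.3103485107422], [280.9137878417969, 191.5345001220703]]
387 405 198 215
```

View pics/m1.png

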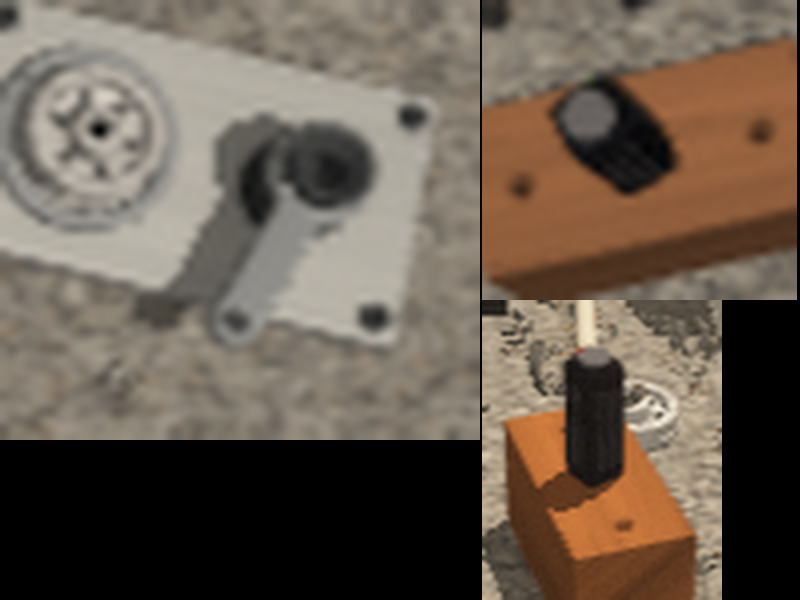

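The enlarged crop puts the bush mouth at top px ≈(425.6,210.6) and the plate long edge at about 13° (yaw ≈ −13°). The driver's handle stands near 36–45° to the world axes. Next I fit the handle in both views.

```bash
cat > fit.py <<'E'
from h import *
from scipy.optimize import differential_evolution
def hull(cam,x,y,yaw,z0=.064,z1=.130,rc=.004):
    a=.012-rc;c=[(sx*a+rc*np.cos(t),sy*a+rc*np.sin(t)) for sx in(1,-1) for sy in(1,-1) for t in np.arange(0,6.28,.52)]
    c=np.array(c)@np.array([[np.cos(yaw),np.sin(yaw)],[-np.sin(yaw),np.cos(yaw)]])
    p=np.array([proj(cam,(x+u,y+v,z)) for u,v in c for z in(z0,z1)])
    return cv2.convexHull(p.astype(np.float32))
def ms(im,box):
    x0,y0,x1,y1=box;h=cv2.cvtColor(im,cv2.COLOR_BGR2HSV)[y0:y1,x0:x1]
    m=((h[...,2]<62)).astype(np.uint8)
    n,l,st,_=cv2.connectedComponentsWithStats(m);k=1+np.argmax(st[1:,4])
    c=max(cv2.findContours((l==k).astype(np.uint8),0,1)[0],key=cv2.contourArea)
    o=np.zeros_like(m);cv2.fillPoly(o,[cv2.convexHull(c)],1);return o
B={"top":(165,194,200,230),"side":(278,232,308,275)}
M={c:ms(r.camera(c),B[c]) for c in B}
for c in M: print(c,M[c].sum());print("\n".join("".join(".#"[v] for v in q) for q in M[c]))
def rast(c,p,S=4):
    x0,y0,x1,y1=B[c];o=np.zeros(((y1-y0)*S,(x1-x0)*S),np.uint8)
    q=((hull(c,*p)[:,0]-[x0,y0]+.5)*S-.5);cv2.fillPoly(o,[np.round(q).astype(int)],1)
    return cv2.resize(o.astype(np.float32),None,fx=1/S,fy=1/S,interpolation=cv2.INTER_AREA)
for use in(("top","side"),("top",),("side",)):
    f=lambda p:sum(np.abs(rast(c,p)-M[c]).sum() for c in use)
    o=differential_evolution(f,[(.465,.505),(.385,.425),(0,np.pi/2)],seed=1,maxiter=40)
    print(use,o.x[:2],np.degrees(o.x[2]),o.fun)
E
python3 fit.py
```

```text
top 153
...................................
...................................
...................................
...................................
...................................
...................................
...................................
...................................
............##.....................
...........####....................
..........######...................
.........########..................
.........#########.................
........###########................
.......#############...............
.......##############..............
.......###############.............
........##############.............
.........##############............
..........#############............
...........###########.............
............#########..............
..............######...............
...............####................
...................................
...................................
...................................
...................................
...................................
...................................
............
[... 2158 characters left out ...]
    ~~~~^^^^^^
  File "fit.py", line 6, in hull
    p=np.array([proj(cam,(x+u,y+v,z)) for u,v in c for z in(z0,z1)])
                ~~~~^^^^^^^^^^^^^^^^^
  File "h.py", line 13, in proj
    i=r.camera_info(cam);T=np.array(i["cam_to_world"]);c=T[:3,:3].T@(np.array(p)-T[:3,3])
ValueError: time passes only in moves, steps and waits

The above exception was the direct cause of the following exception:

Traceback (most recent call last):
  File "fit.py", line 23, in <module>
    o=differential_evolution(f,[(.465,.505),(.385,.425),(0,np.pi/2)],seed=1,maxiter=40)
RuntimeError: The map-like callable must be of the form f(func, iterable), returning a sequence of numbers the same length as 'iterable'
```

```bash
python3 - <<'E'
s=open('h.py').read()
s=s.replace("def ray","_C={}\ndef info(c):\n    if c not in _C: _C[c]=r.camera_info(c)\n    return _C[c]\ndef ray").replace("i=r.camera_info(cam)","i=info(cam)")
open('h.py','w').write(s)
f=open('fit.py').read().replace("print(c,M[c].sum());print(","0;(");open('fit.py','w').write(f)
E
python3 fit.py
python3 -m jog '[{"hand":-1,"z":-0.03},{"z":-0.07,"x":0.03,"y":-0.02},{"z":-0.1,"x":0.06,"y":-0.042},{"z":-0.12,"x":0.09,"y":-0.064},{"z":-0.12,"x":0.125,"y":-0.088},{"z":-0.12,"x":0.16,"y":-0.113},{"z":-0.12,"x":0.195,"y":-0.138},{"z":-0.12,"x":0.23,"y":-0.163},{"z":-0.12,"x":0.265,"y":-0.188},{"z":-0.12,"x":0.303,"y":-0.214}]'
```

```text
('top', 'side') [0.48476457 0.4073846 ] 66.46582257606471 124.4375
('top',) [0.48503621 0.40644945] 40.78103019260305 33.1875
('side',) [0.48558713 0.40836834] 8.435454349963688 75.0625$[0]: bad value
```

```bash
python3 - <<'E'
f=open('fit.py').read()
f=f[:f.index("for use in")].replace("def rast(c,p,S=4)","def rast(c,p,S=4,off=(0,0))").replace("-[x0,y0]+.5","-[x0,y0]+np.array(off)+.5")
f+='''
for rc in(.003,.005):
  for yaw in range(0,90,10):
    tot=[]
    for c in M:
        g=lambda p:np.abs(rast(c,(.485,.407,np.radians(yaw),.064,p[2],rc),off=p[:2])-M[c]).sum()
        tot.append(differential_evolution(g,[(-2,2),(-2,2),(.115,.132)],seed=1,maxiter=12,popsize=8).fun)
    print(rc,yaw,np.round(tot,1))
'''
open('fit.py','w').write(f)
E
python3 fit.py
python3 -m jog '[{"hand":-1,"x":0,"y":0,"z":-0.03,"wx":0,"wy":0,"wz":0},{"hand":-1,"z":-0.07,"x":0.03,"y":-0.02,"wx":0,"wy":0,"wz":0},{"hand":-1,"z":-0.1,"x":0.06,"y":-0.042,"wx":0,"wy":0,"wz":0},{"hand":-1,"z":-0.12,"x":0.09,"y":-0.064,"wx":0,"wy":0,"wz":0},{"hand":-1,"z":-0.12,"x":0.125,"y":-0.088,"wx":0,"wy":0,"wz":0},{"hand":-1,"z":-0.12,"x":0.16,"y":-0.113,"wx":0,"wy":0,"wz":0},{"hand":-1,"z":-0.12,"x":0.195,"y":-0.138,"wx":0,"wy":0,"wz":0},{"hand":-1,"z":-0.12,"x":0.23,"y":-0.163,"wx":0,"wy":0,"wz":0},{"hand":-1,"z":-0.12,"x":0.265,"y":-0.188,"wx":0,"wy":0,"wz":0},{"hand":-1,"z":-0.12,"x":0.303,"y":-0.214,"wx":0,"wy":0,"wz":0}]'
```

```text
0.003 0 [41.1 48.2]
0.003 10 [39.4 32.8]
0.003 20 [34.3 43.6]
0.003 30 [25.8 57.9]
0.003 40 [16.6 60.9]
0.003 50 [18.  57.6]
0.003 60 [22.4 46.6]
0.003 70 [29.8 34.6]
0.003 80 [38.4 44.4]
0.005 0 [33.8 49.3]
0.005 10 [32.  31.3]
0.005 20 [28.2 29.5]
0.005 30 [20.5 38.4]
0.005 40 [15.1 38.4]
0.005 50 [16.3 38.8]
0.005 60 [20.  32.4]
0.005 70 [24.9 31. ]
0.005 80 [30.9 47.4]
time: 3.2
tcp_pos: [0.4003, -0.2485, 0.3477]
tcp_rot: [0.0, 0.988, 0.156, 0.0]
ft_force: [-0.2, -0.1, -0.4]
opening: 0.0943
finger_force: 0.0
```

```bash
python3 -m jog '[{"hand":-1,"x":0.014,"y":-0.043,"z":0,"wx":0,"wy":0,"wz":-8},{"hand":-1,"x":0.028,"y":-0.086,"z":0,"wx":0,"wy":0,"wz":-16},{"hand":-1,"x":0.042,"y":-0.128,"z":0,"wx":0,"wy":0,"wz":-24},{"hand":-1,"x":0.056,"y":-0.171,"z":0,"wx":0,"wy":0,"wz":-32},{"hand":-1,"x":0.07,"y":-0.214,"z":0,"wx":0,"wy":0,"wz":-40},{"hand":-1,"x":0.083,"y":-0.257,"z":0,"wx":0,"wy":0,"wz":-48},{"hand":-1,"x":0.097,"y":-0.3,"z":0,"wx":0,"wy":0,"wz":-56},{"hand":-1,"x":0.111,"y":-0.343,"z":0,"wx":0,"wy":0,"wz":-64},{"hand":-1,"x":0.125,"y":-0.386,"z":0,"wx":0,"wy":0,"wz":-72},{"hand":-1,"x":0.139,"y":-0.428,"z":0,"wx":0,"wy":0,"wz":-80}]'
python3 - <<'E'
from h import *
s=r.read_state();d=np.array([.485,.407,.20])-s["tcp_pos"];print(toolshift(d,s["tcp_rot"]),R.from_quat(np.roll(s["tcp_rot"],-1)).as_matrix()[:,0])
E
```

```text
time: 4.2
tcp_pos: [0.3993, 0.2021, 0.3478]
tcp_rot: [0.0, 0.654, 0.757, 0.0]
ft_force: [1.4, -0.8, -0.2]
opening: 0.0938
finger_force: 0.0
[190.29969253 114.32264109 147.93212557] [-1.44897375e-01  9.89446689e-01  1.88308647e-05]
```

```bash
python3 -m jog '[{"hand":-1,"x":0.03,"y":0.018,"z":0.02,"wx":0,"wy":0,"wz":-7},{"hand":-1,"x":0.065,"y":0.039,"z":0.05,"wx":0,"wy":0,"wz":-14},{"hand":-1,"x":0.1,"y":0.06,"z":0.08,"wx":0,"wy":0,"wz":-21},{"hand":-1,"x":0.135,"y":0.081,"z":0.11,"wx":0,"wy":0,"wz":-28},{"hand":-1,"x":0.165,"y":0.099,"z":0.135,"wx":0,"wy":0,"wz":-35},{"hand":-1,"x":0.19,"y":0.114,"z":0.148,"wx":0,"wy":0,"wz":-35},{"hand":-1,"x":0.19,"y":0.114,"z":0.148,"wx":0,"wy":0,"wz":-35}]'
python3 - <<'E'
from h import *
s=r.read_state();d=np.array([.485,.407,.10])-s["tcp_pos"];print(toolshift(d,s["tcp_rot"]),np.degrees(2*np.arctan2(s["tcp_rot"][2],s["tcp_rot"][1])))
t=r.camera("top");q=r.camera("side")
A=cv2.resize(t[165:245,140:220],None,fx=5,fy=5,interpolation=cv2.INTER_CUBIC)
D=cv2.resize(q[180:300,240:340],None,fx=4,fy=4,interpolation=cv2.INTER_CUBIC)
c=np.zeros((480,800,3),np.uint8);c[:400,:400]=A;c[:480,400:]=D;cv2.imwrite("pics/m2.png",c)
E
```

```text
time: 4.9
tcp_pos: [0.4852, 0.4059, 0.1952]
tcp_rot: [-0.002, 0.398, 0.917, -0.002]
ft_force: [-0.7, -1.0, -0.4]
opening: 0.0944
finger_force: 0.0
[ 0.82319003  1.12468312 95.20835767] 133.11760748929345
```

View pics/m2.png

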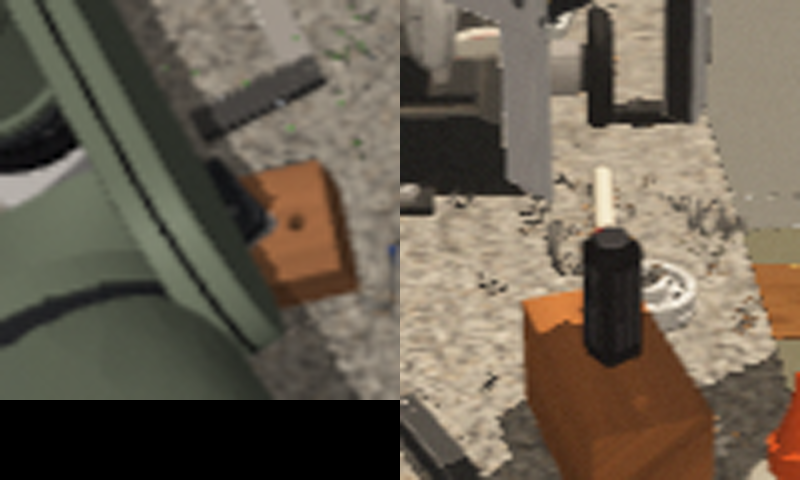

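The fingers (side crop ≈(525,100) and (685,60)) straddle the handle, whose base corner points at the camera, so the yaw is right. I descend and grip.

```bash
python3 -m jog '[{"hand":-1,"x":0.001,"y":0.001,"z":0.03,"wx":0,"wy":0,"wz":0},{"hand":-1,"x":0.001,"y":0.001,"z":0.06,"wx":0,"wy":0,"wz":0},{"hand":-1,"x":0.001,"y":0.001,"z":0.085,"wx":0,"wy":0,"wz":0},{"hand":-1,"x":0.001,"y":0.001,"z":0.096,"wx":0,"wy":0,"wz":0},{"hand":-1,"x":0.001,"y":0.001,"z":0.096,"wx":0,"wy":0,"wz":0}]' && python3 -m jog '[{"hand":0.3,"x":0,"y":0,"z":0,"wx":0,"wy":0,"wz":0},{"hand":0.3,"x":0,"y":0,"z":0,"wx":0,"wy":0,"wz":0},{"hand":0.3,"x":0,"y":0,"z":0,"wx":0,"wy":0,"wz":0},{"hand":0.3,"x":0,"y":0,"z":0,"wx":0,"wy":0,"wz":0},{"hand":0.3,"x":0,"y":0,"z":0,"wx":0,"wy":0,"wz":0}]' 20
```

```text
time: 5.5
tcp_pos: [0.4856, 0.4042, 0.1029]
tcp_rot: [-0.001, 0.399, 0.917, -0.001]
ft_force: [0.3, 0.3, 0.3]
opening: 0.0941
finger_force: 0.0
time: 6.0
tcp_pos: [0.4865, 0.4058, 0.104]
tcp_rot: [0.0, 0.399, 0.917, 0.0]
ft_force: [0.4, -1.1, -0.5]
opening: 0.0568
finger_force: 0.0
```

```bash
python3 -m jog '[{"hand":1,"x":0,"y":0,"z":0,"wx":0,"wy":0,"wz":0},{"hand":1,"x":0,"y":0,"z":0,"wx":0,"wy":0,"wz":0},{"hand":1,"x":0,"y":0,"z":0,"wx":0,"wy":0,"wz":0},{"hand":1,"x":0,"y":0,"z":0,"wx":0,"wy":0,"wz":0},{"hand":1,"x":0,"y":0,"z":0,"wx":0,"wy":0,"wz":0}]' 30
```

```text
time: 6.5
tcp_pos: [0.4862, 0.4056, 0.1034]
tcp_rot: [-0.0, 0.399, 0.917, -0.0]
ft_force: [-0.0, 0.4, 0.8]
opening: 0.0264
finger_force: 26.4
```

```bash
python3 -m jog '[{"hand":1,"x":0,"y":0,"z":0,"wx":0,"wy":0,"wz":4},{"hand":1,"x":0,"y":0,"z":0,"wx":0,"wy":0,"wz":4},{"hand":1,"x":0,"y":0,"z":0,"wx":0,"wy":0,"wz":4}]' 30;  python3 -m jog '[{"hand":1,"x":0,"y":0,"z":0,"wx":0,"wy":0,"wz":-8},{"hand":1,"x":0,"y":0,"z":0,"wx":0,"wy":0,"wz":-8},{"hand":1,"x":0,"y":0,"z":0,"wx":0,"wy":0,"wz":-8}]' 30
```

```text
time: 6.8
tcp_pos: [0.4862, 0.4055, 0.1033]
tcp_rot: [-0.0, 0.43, 0.903, -0.0]
ft_force: [-0.0, 0.1, -1.0]
opening: 0.0264
finger_force: 26.4
time: 7.1
tcp_pos: [0.4862, 0.4055, 0.1033]
tcp_rot: [-0.0, 0.368, 0.93, -0.0]
ft_force: [-0.6, 0.1, -0.3]
opening: 0.0266
finger_force: 26.4
```

```bash
python3 -m jog '[{"hand":0.35,"x":0,"y":0,"z":0,"wx":0,"wy":0,"wz":0},{"hand":0.35,"x":0,"y":0,"z":0,"wx":0,"wy":0,"wz":0},{"hand":0.35,"x":0,"y":0,"z":0,"wx":0,"wy":0,"wz":7},{"hand":1,"x":0,"y":0,"z":0,"wx":0,"wy":0,"wz":7},{"hand":1,"x":0,"y":0,"z":0,"wx":0,"wy":0,"wz":7},{"hand":1,"x":0,"y":0,"z":0,"wx":0,"wy":0,"wz":7},{"hand":1,"x":0,"y":0,"z":0,"wx":0,"wy":0,"wz":7},{"hand":1,"x":0,"y":0,"z":0,"wx":0,"wy":0,"wz":7},{"hand":1,"x":0,"y":0,"z":0,"wx":0,"wy":0,"wz":7}]' 30
```

```text
time: 8.0
tcp_pos: [0.4864, 0.4056, 0.1036]
tcp_rot: [0.0, 0.423, 0.906, 0.0]
ft_force: [0.3, -0.1, 0.7]
opening: 0.0241
finger_force: 29.2
```

```bash
python3 -m jog '[{"hand":1,"x":0,"y":0,"z":-0.02,"wx":0,"wy":0,"wz":0},{"hand":1,"x":0,"y":0,"z":-0.05,"wx":0,"wy":0,"wz":0},{"hand":1,"x":0,"y":0,"z":-0.09,"wx":0,"wy":0,"wz":0},{"hand":1,"x":0,"y":0,"z":-0.13,"wx":0,"wy":0,"wz":8},{"hand":1,"x":0,"y":0,"z":-0.16,"wx":0,"wy":0,"wz":16},{"hand":1,"x":0,"y":0,"z":-0.18,"wx":0,"wy":0,"wz":24},{"hand":1,"x":0,"y":0,"z":-0.18,"wx":0,"wy":0,"wz":32},{"hand":1,"x":0,"y":0,"z":-0.18,"wx":0,"wy":0,"wz":40},{"hand":1,"x":0,"y":0,"z":-0.18,"wx":0,"wy":0,"wz":40}]' 30
python3 - <<'E'
from h import *
s=r.read_state();p=s["tcp_pos"]
q=r.camera("side");tip=p-[0,0,.0985];u=proj("side",tip);print("tip px",u)
print([(np.round(o["at"],1),round(o["conf"],2)) for o in r.pinpoint("driver_tip","side")])
x,y=np.round(u).astype(int);D=cv2.resize(q[y-45:y+15,x-40:x+40],None,fx=10,fy=10,interpolation=cv2.INTER_CUBIC);cv2.imwrite("pics/m3.png",D)
E
```

```text
time: 8.9
tcp_pos: [0.4861, 0.4054, 0.2832]
tcp_rot: [-0.0, 0.707, 0.707, -0.0]
ft_force: [-0.4, 0.4, -1.4]
opening: 0.0244
finger_force: 29.4
tip px [291.89145343 213.08170738]
[(array([291.1, 215.3]), 0.94), (array([306.7, 255.4]), 0.4)]
```

View pics/m3.png

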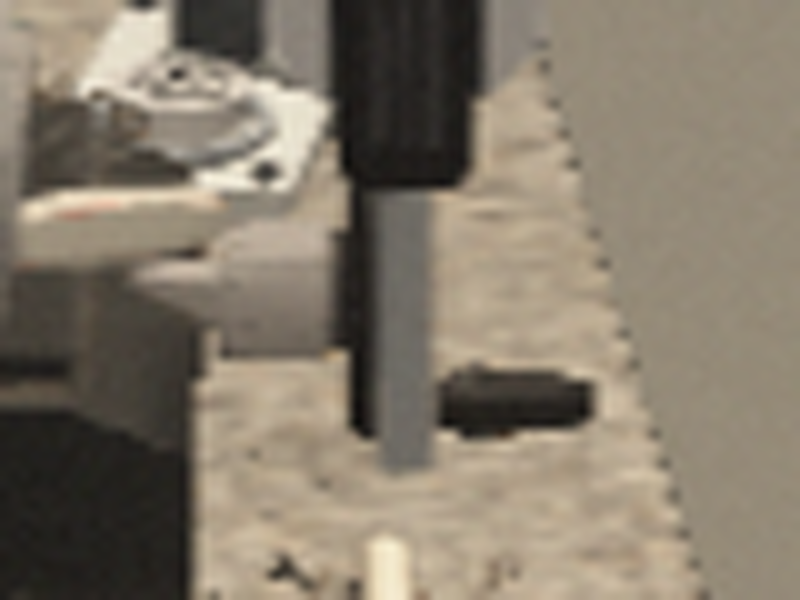

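The blade shows full width (≈5 px) at its tip, crop (405,470), so it lies along tool y. The tip is straight below the TCP. I carry the tool across in front of the mill.

```bash
python3 -m jog '[{"hand":1,"x":0,"y":-0.01,"z":-0.03,"wx":0,"wy":0,"wz":0},{"hand":1,"x":-0.02,"y":-0.03,"z":-0.06,"wx":0,"wy":0,"wz":0},{"hand":1,"x":-0.05,"y":-0.05,"z":-0.09,"wx":0,"wy":0,"wz":0},{"hand":1,"x":-0.08,"y":-0.07,"z":-0.11,"wx":0,"wy":0,"wz":0},{"hand":1,"x":-0.115,"y":-0.085,"z":-0.12,"wx":0,"wy":0,"wz":0},{"hand":1,"x":-0.15,"y":-0.095,"z":-0.12,"wx":0,"wy":0,"wz":0},{"hand":1,"x":-0.19,"y":-0.1,"z":-0.12,"wx":0,"wy":0,"wz":0},{"hand":1,"x":-0.23,"y":-0.1,"z":-0.12,"wx":0,"wy":0,"wz":0},{"hand":1,"x":-0.27,"y":-0.1,"z":-0.12,"wx":0,"wy":0,"wz":0},{"hand":1,"x":-0.31,"y":-0.1,"z":-0.12,"wx":0,"wy":0,"wz":0}]' 30
python3 -m jog '[{"hand":1,"x":-0.04,"y":0,"z":0,"wx":0,"wy":0,"wz":-2},{"hand":1,"x":-0.08,"y":0,"z":0,"wx":0,"wy":0,"wz":-6},{"hand":1,"x":-0.12,"y":0,"z":0,"wx":0,"wy":0,"wz":-10},{"hand":1,"x":-0.16,"y":0,"z":0,"wx":0,"wy":0,"wz":-14},{"hand":1,"x":-0.2,"y":0,"z":0,"wx":0,"wy":0,"wz":-17},{"hand":1,"x":-0.235,"y":0.01,"z":0,"wx":0,"wy":0,"wz":-17},{"hand":1,"x":-0.265,"y":0.03,"z":0,"wx":0,"wy":0,"wz":-17},{"hand":1,"x":-0.29,"y":0.055,"z":0,"wx":0,"wy":0,"wz":-17},{"hand":1,"x":-0.31,"y":0.085,"z":0,"wx":0,"wy":0,"wz":-17},{"hand":1,"x":-0.321,"y":0.112,"z":0,"wx":0,"wy":0,"wz":-17}]' 30
python3 - <<'E'
from h import *
np.set_printoptions(precision=4,suppress=True)
s=r.read_state()
# refine bush: circle model of the mouth/outer rim + pinpoints, top view from the first picture
for p in((425.56,210.56),(427.9,210.4)): print(at_z("top",p,.056))
b=proj("top",(.4985,-.2268,.056));print(b)
d=np.array([.4985,-.2268,.056+.0996+.03])-s["tcp_pos"];print(s["tcp_pos"],toolshift(d,s["tcp_rot"]),np.degrees(2*np.arctan2(s["tcp_rot"][2],s["tcp_rot"][1])))
E
```

```text
time: 10.0
tcp_pos: [0.3856, 0.0942, 0.4033]
tcp_rot: [0.0, 0.706, 0.708, 0.0]
ft_force: [0.3, -0.6, -0.8]
opening: 0.0241
finger_force: 29.4
time: 11.0
tcp_pos: [0.4988, -0.2272, 0.4026]
tcp_rot: [-0.0, 0.595, 0.804, -0.0]
ft_force: [-0.1, 0.5, -1.3]
opening: 0.0241
finger_force: 29.4
[ 0.4985 -0.2265  0.056 ]
[ 0.4989 -0.2327  0.056 ]
[425.6597 210.5485]
[ 0.4988 -0.2272  0.4026] [  0.3725   0.0138 216.9865] 107.009176759384
```

```bash
python3 -m jog '[{"hand":1,"x":0,"y":0,"z":0.03,"wx":0,"wy":0,"wz":0},{"hand":1,"x":0,"y":0,"z":0.07,"wx":0,"wy":0,"wz":0},{"hand":1,"x":0,"y":0,"z":0.11,"wx":0,"wy":0,"wz":0},{"hand":1,"x":0,"y":0,"z":0.15,"wx":0,"wy":0,"wz":0},{"hand":1,"x":0,"y":0,"z":0.185,"wx":0,"wy":0,"wz":0},{"hand":1,"x":0,"y":0,"z":0.21,"wx":0,"wy":0,"wz":0},{"hand":1,"x":0,"y":0,"z":0.226,"wx":0,"wy":0,"wz":0},{"hand":1,"x":0,"y":0,"z":0.226,"wx":0,"wy":0,"wz":0}]' 30
python3 - <<'E'
from h import *
np.set_printoptions(precision=4,suppress=True)
s=r.read_state();p=s["tcp_pos"];tip=p-[0,0,.0996]
q=r.camera("side");t=r.camera("top")
print(tip,proj("side",tip),proj("top",tip),proj("side",(.4985,-.2268,.056)),proj("top",(.4985,-.2268,.056)))
for l in("driver_tip","bush_mouth","screw"):
  for c in("side","top"): print(l,c,[(np.round(o["at"],1).tolist(),round(o["conf"],2)) for o in r.pinpoint(l,c)[:2]])
A=cv2.resize(t[180:240,375:455],None,fx=5,fy=5,interpolation=cv2.INTER_CUBIC)
D=cv2.resize(q[130:190,250:310],None,fx=8,fy=8,interpolation=cv2.INTER_CUBIC)
E=cv2.resize(cv2.imread("pics/top0.png")[192:232,400:440],None,fx=7,fy=7,interpolation=cv2.INTER_CUBIC)
c=np.zeros((600,800,3),np.uint8);c[:300,:400]=A;c[310:590,:280]=E;c[:480,310:790]=D;cv2.imwrite("pics/m4.png",c)
E
```

```text
time: 11.8
tcp_pos: [0.4958, -0.224, 0.1739]
tcp_rot: [-0.004, 0.594, 0.804, -0.0]
ft_force: [-0.5, 0.8, -1.2]
opening: 0.0244
finger_force: 29.4
[ 0.4958 -0.224   0.0743] [273.9401 155.3677] [427.2458 210.0867] [273.2668 160.1891] [425.6597 210.5485]
driver_tip side [([253.7, 347.0], 0.62), ([270.4, 154.7], 0.56)]
driver_tip top [([427.4, 208.9], 0.73)]
bush_mouth side [([272.9, 161.3], 0.95)]
bush_mouth top [([426.5, 208.8], 0.93)]
screw side [([272.4, 166.2], 0.56), ([271.3, 179.6], 0.21)]
screw top [([422.4, 214.5], 0.74), ([426.1, 207.8], 0.22)]
```

View pics/m4.png

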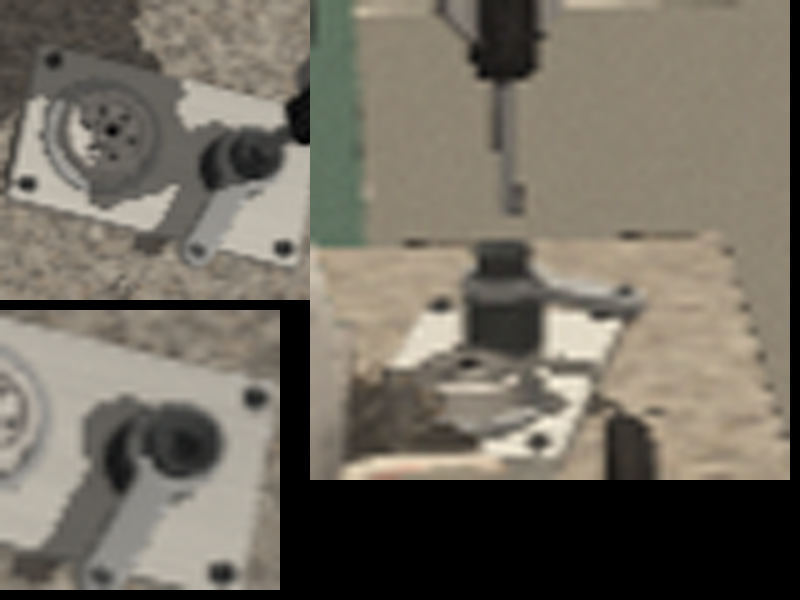

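```bash
python3 -m jog '[{"hand":1,"x":0,"y":0,"z":0,"wx":0,"wy":0,"wz":0},{"hand":1,"x":0,"y":0,"z":0,"wx":0,"wy":0,"wz":0}]' 30
python3 - <<'E'
from h import *
np.set_printoptions(precision=4,suppress=True)
s=r.read_state();d=np.array([.4993,-.2275,.056+.0996+.004])-s["tcp_pos"];print(s["tcp_pos"],s["tcp_rot"],s["ft_force"],toolshift(d,s["tcp_rot"]))
E
```

```text
time: 12.4
tcp_pos: [0.4982, -0.2255, 0.1778]
tcp_rot: [0.0, 0.595, 0.804, 0.0]
ft_force: [-0.3, 0.4, -1.4]
opening: 0.0238
finger_force: 29.4
[ 0.4982 -0.2255  0.1778] [0.0003 0.5949 0.8038 0.    ] [-0.303   0.3716 -1.3716] [-2.1807  0.4787 18.205 ]
```

```bash
python3 -m jog '[{"hand":1,"x":-0.002,"y":0.0005,"z":0.005,"wx":0,"wy":0,"wz":0},{"hand":1,"x":-0.002,"y":0.0005,"z":0.01,"wx":0,"wy":0,"wz":0},{"hand":1,"x":-0.002,"y":0.0005,"z":0.015,"wx":0,"wy":0,"wz":0},{"hand":1,"x":-0.002,"y":0.0005,"z":0.018,"wx":0,"wy":0,"wz":0},{"hand":1,"x":-0.002,"y":0.0005,"z":0.02,"wx":0,"wy":0,"wz":0},{"hand":1,"x":-0.002,"y":0.0005,"z":0.022,"wx":0,"wy":0,"wz":0},{"hand":1,"x":-0.002,"y":0.0005,"z":0.023,"wx":0,"wy":0,"wz":0},{"hand":1,"x":-0.002,"y":0.0005,"z":0.024,"wx":0,"wy":0,"wz":0}]' 30
python3 - <<'E'
from h import *
np.set_printoptions(precision=4,suppress=True)
s=r.read_state();p=s["tcp_pos"];tip=p-[0,0,.0996]
q=r.camera("side");print(tip,s["ft_force"],proj("side",tip))
D=cv2.resize(q[130:180,250:310],None,fx=10,fy=10,interpolation=cv2.INTER_CUBIC);cv2.imwrite("pics/m5.png",D)
E
```

```text
time: 13.2
tcp_pos: [0.4992, -0.2273, 0.1535]
tcp_rot: [0.0, 0.595, 0.804, 0.0]
ft_force: [0.3, -0.4, -1.0]
opening: 0.0242
finger_force: 29.4
[ 0.4992 -0.2273  0.0539] [ 0.2937 -0.3612 -1.0355] [273.0614 160.7199]
```

View pics/m5.png

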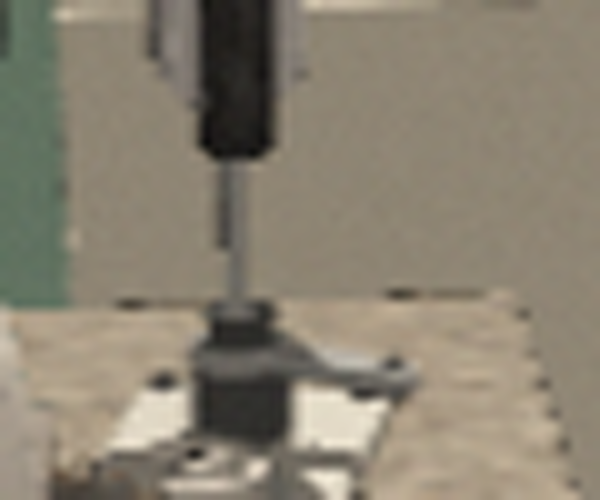

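The shank enters the bush mouth (crop ≈(237,300)); the bush centre is ≈(242,305), about 1–2 mm toward −x. I feel my way down in small steps.

```bash
python3 -m jog '[{"hand":1,"x":0,"y":-0.0005,"z":0.001,"wx":0,"wy":0,"wz":0},{"hand":1,"x":0,"y":-0.001,"z":0.002,"wx":0,"wy":0,"wz":0},{"hand":1,"x":0,"y":-0.001,"z":0.003,"wx":0,"wy":0,"wz":0},{"hand":1,"x":0,"y":-0.001,"z":0.003,"wx":0,"wy":0,"wz":0}]' 30;python3 -m jog '[{"hand":1,"x":0,"y":0,"z":0.001,"wx":0,"wy":0,"wz":0},{"hand":1,"x":0,"y":0,"z":0.002,"wx":0,"wy":0,"wz":0},{"hand":1,"x":0,"y":0,"z":0.002,"wx":0,"wy":0,"wz":0}]' 30
```

```text
time: 13.65
tcp_pos: [0.498, -0.2275, 0.1503]
tcp_rot: [-0.0, 0.595, 0.804, -0.0]
ft_force: [-0.4, 0.3, -1.3]
opening: 0.0244
finger_force: 29.4
time: 13.95
tcp_pos: [0.498, -0.2276, 0.1483]
tcp_rot: [-0.0, 0.595, 0.804, -0.0]
ft_force: [-1.6, -0.3, -1.5]
opening: 0.0245
finger_force: 29.4
```

```bash
python3 -m jog '[{"hand":1,"x":0,"y":-0.0005,"z":0.001,"wx":0,"wy":0,"wz":0},{"hand":1,"x":0,"y":-0.0005,"z":0.002,"wx":0,"wy":0,"wz":0},{"hand":1,"x":0,"y":-0.0005,"z":0.002,"wx":0,"wy":0,"wz":0}]' 30;python3 -m jog '[{"hand":1,"x":0,"y":0,"z":0.001,"wx":0,"wy":0,"wz":0},{"hand":1,"x":0,"y":0,"z":0.002,"wx":0,"wy":0,"wz":0},{"hand":1,"x":0,"y":0,"z":0.002,"wx":0,"wy":0,"wz":0}]' 30
```

```text
time: 14.25
tcp_pos: [0.4977, -0.2277, 0.1464]
tcp_rot: [0.0, 0.595, 0.804, -0.0]
ft_force: [-1.1, -0.6, -1.1]
opening: 0.0243
finger_force: 29.4
time: 14.55
tcp_pos: [0.498, -0.2281, 0.1457]
tcp_rot: [0.001, 0.595, 0.804, -0.0]
ft_force: [-2.2, -0.1, 4.8]
opening: 0.0242
finger_force: 29.4
```

```bash
python3 -m jog '[{"hand":1,"x":0,"y":-0.0005,"z":-0.001,"wx":0,"wy":0,"wz":0},{"hand":1,"x":0,"y":-0.001,"z":-0.001,"wx":0,"wy":0,"wz":0},{"hand":1,"x":0,"y":-0.001,"z":-0.001,"wx":0,"wy":0,"wz":0},{"hand":1,"x":0,"y":-0.001,"z":-0.001,"wx":0,"wy":0,"wz":0}]' 30;python3 -m jog '[{"hand":1,"x":0,"y":0,"z":0.001,"wx":0,"wy":0,"wz":0},{"hand":1,"x":0,"y":0,"z":0.001,"wx":0,"wy":0,"wz":0},{"hand":1,"x":0,"y":0,"z":0.001,"wx":0,"wy":0,"wz":0}]' 30
```

```text
time: 14.95
tcp_pos: [0.4975, -0.2281, 0.1459]
tcp_rot: [0.001, 0.595, 0.804, 0.0]
ft_force: [2.3, 0.1, 2.3]
opening: 0.0245
finger_force: 29.4
time: 15.25
tcp_pos: [0.4976, -0.2283, 0.1456]
tcp_rot: [0.001, 0.595, 0.804, 0.0]
ft_force: [0.7, 0.4, 6.7]
opening: 0.0242
finger_force: 29.4
```

```bash
for i in 1; do python3 -m jog '[{"hand":1,"x":-0.0007,"y":0,"z":0,"wx":0,"wy":0,"wz":0},{"hand":1,"x":-0.0015,"y":0,"z":0,"wx":0,"wy":0,"wz":0},{"hand":1,"x":-0.0015,"y":0,"z":0,"wx":0,"wy":0,"wz":0}]' 30; python3 -c "
from workcell import r;print(r.read_state()['wrist_torque'])"; done; python3 -m jog '[{"hand":1,"x":0.001,"y":0,"z":0,"wx":0,"wy":0,"wz":0},{"hand":1,"x":0.002,"y":0,"z":0,"wx":0,"wy":0,"wz":0},{"hand":1,"x":0.003,"y":0,"z":0,"wx":0,"wy":0,"wz":0},{"hand":1,"x":0.003,"y":0,"z":0,"wx":0,"wy":0,"wz":0}]' 30; python3 -c "
from workcell import r;print(r.read_state()['wrist_torque'])"
```

```text
time: 15.55
tcp_pos: [0.4971, -0.2296, 0.1441]
tcp_rot: [0.0, 0.595, 0.804, -0.0]
ft_force: [1.1, -1.0, -0.3]
opening: 0.0245
finger_force: 29.4
[-0.33748545 -0.50116693 -0.00838504]
time: 15.95
tcp_pos: [0.4969, -0.2281, 0.1444]
tcp_rot: [0.002, 0.595, 0.804, -0.001]
ft_force: [2.5, -5.5, -3.2]
opening: 0.0238
finger_force: 30.0
[-1.41519636 -0.87795534  0.05220685]
```

```bash
python3 -m jog '[{"hand":1,"x":-0.0015,"y":0,"z":0,"wx":0,"wy":0,"wz":0},{"hand":1,"x":-0.003,"y":0.0003,"z":0.0,"wx":0,"wy":0,"wz":0},{"hand":1,"x":-0.003,"y":0.0003,"z":0.001,"wx":0,"wy":0,"wz":0},{"hand":1,"x":-0.003,"y":0.0003,"z":0.002,"wx":0,"wy":0,"wz":0},{"hand":1,"x":-0.003,"y":0.0003,"z":0.002,"wx":0,"wy":0,"wz":0}]' 30;  python3 -m jog '[{"hand":1,"x":0,"y":0,"z":0.001,"wx":0,"wy":0,"wz":0},{"hand":1,"x":0,"y":0,"z":0.002,"wx":0,"wy":0,"wz":0},{"hand":1,"x":0,"y":0,"z":0.002,"wx":0,"wy":0,"wz":0}]' 30
```

```text
time: 16.45
tcp_pos: [0.4973, -0.2291, 0.1424]
tcp_rot: [-0.0, 0.595, 0.804, 0.0]
ft_force: [1.3, -1.7, 0.7]
opening: 0.0238
finger_force: 30.0
time: 16.75
tcp_pos: [0.4976, -0.2295, 0.1402]
tcp_rot: [0.0, 0.595, 0.804, -0.0]
ft_force: [1.8, -2.0, 0.1]
opening: 0.0242
finger_force: 30.0
```

```bash
python3 -m jog '[{"hand":1,"x":-0.0006,"y":0.0003,"z":0.001,"wx":0,"wy":0,"wz":0},{"hand":1,"x":-0.0006,"y":0.0003,"z":0.002,"wx":0,"wy":0,"wz":0},{"hand":1,"x":-0.0006,"y":0.0003,"z":0.002,"wx":0,"wy":0,"wz":0}]' 30;  python3 -m jog '[{"hand":1,"x":0,"y":0,"z":0.001,"wx":0,"wy":0,"wz":0},{"hand":1,"x":0,"y":0,"z":0.002,"wx":0,"wy":0,"wz":0},{"hand":1,"x":0,"y":0,"z":0.002,"wx":0,"wy":0,"wz":0}]' 30
```

```text
time: 17.05
tcp_pos: [0.4977, -0.2297, 0.138]
tcp_rot: [-0.0, 0.595, 0.804, -0.0]
ft_force: [1.0, -2.1, -1.4]
opening: 0.0236
finger_force: 30.0
time: 17.35
tcp_pos: [0.4978, -0.2297, 0.1362]
tcp_rot: [-0.0, 0.595, 0.804, 0.0]
ft_force: [0.6, -1.6, -2.0]
opening: 0.0237
finger_force: 30.0
```

```bash
python3 -m jog '[{"hand":1,"x":0,"y":0,"z":0.001,"wx":0,"wy":0,"wz":0},{"hand":1,"x":0,"y":0,"z":0.002,"wx":0,"wy":0,"wz":0},{"hand":1,"x":0,"y":0,"z":0.002,"wx":0,"wy":0,"wz":0}]' 30
```

```text
time: 17.65
tcp_pos: [0.4978, -0.2297, 0.1342]
tcp_rot: [-0.0, 0.595, 0.804, 0.0]
ft_force: [1.2, -1.1, -0.1]
opening: 0.0241
finger_force: 30.0
```

```bash
python3 -m jog '[{"hand":1,"x":0,"y":0,"z":0.001,"wx":0,"wy":0,"wz":0},{"hand":1,"x":0,"y":0,"z":0.002,"wx":0,"wy":0,"wz":0},{"hand":1,"x":0,"y":0,"z":0.002,"wx":0,"wy":0,"wz":0}]' 30;python3 -m jog '[{"hand":1,"x":0,"y":0,"z":0.001,"wx":0,"wy":0,"wz":0},{"hand":1,"x":0,"y":0,"z":0.002,"wx":0,"wy":0,"wz":0},{"hand":1,"x":0,"y":0,"z":0.002,"wx":0,"wy":0,"wz":0}]' 30
```

```text
time: 17.95
tcp_pos: [0.4979, -0.2297, 0.1323]
tcp_rot: [-0.0, 0.595, 0.804, 0.0]
ft_force: [1.7, -1.3, -0.6]
opening: 0.0241
finger_force: 30.0
time: 18.25
tcp_pos: [0.4979, -0.2297, 0.1303]
tcp_rot: [-0.0, 0.595, 0.804, 0.0]
ft_force: [0.2, -0.8, -1.6]
opening: 0.0238
finger_force: 30.0
```

```bash
python3 -m jog '[{"hand":1,"x":0,"y":0,"z":0.001,"wx":0,"wy":0,"wz":0},{"hand":1,"x":0,"y":0,"z":0.002,"wx":0,"wy":0,"wz":0},{"hand":1,"x":0,"y":0,"z":0.002,"wx":0,"wy":0,"wz":0}]' 30;python3 -m jog '[{"hand":1,"x":0,"y":0,"z":0.001,"wx":0,"wy":0,"wz":0},{"hand":1,"x":0,"y":0,"z":0.002,"wx":0,"wy":0,"wz":0},{"hand":1,"x":0,"y":0,"z":0.002,"wx":0,"wy":0,"wz":0}]' 30
```

```text
time: 18.55
tcp_pos: [0.4979, -0.2298, 0.1285]
tcp_rot: [-0.0, 0.595, 0.804, 0.0]
ft_force: [-0.3, -1.3, 0.1]
opening: 0.0239
finger_force: 30.0
time: 18.85
tcp_pos: [0.498, -0.2298, 0.1267]
tcp_rot: [0.0, 0.595, 0.804, 0.0]
ft_force: [-0.4, 0.1, 3.0]
opening: 0.0238
finger_force: 30.0
```

```bash
python3 -m jog '[{"hand":1,"x":0,"y":0,"z":0.0005,"wx":0,"wy":0,"wz":4},{"hand":1,"x":0,"y":0,"z":0.0005,"wx":0,"wy":0,"wz":8},{"hand":1,"x":0,"y":0,"z":0.0005,"wx":0,"wy":0,"wz":12},{"hand":1,"x":0,"y":0,"z":0.0005,"wx":0,"wy":0,"wz":12}]' 30;python3 -m jog '[{"hand":1,"x":0,"y":0,"z":0,"wx":0,"wy":0,"wz":4},{"hand":1,"x":0,"y":0,"z":0,"wx":0,"wy":0,"wz":8},{"hand":1,"x":0,"y":0,"z":0,"wx":0,"wy":0,"wz":12},{"hand":1,"x":0,"y":0,"z":0,"wx":0,"wy":0,"wz":12}]' 30
```

```text
time: 19.25
tcp_pos: [0.4978, -0.23, 0.1259]
tcp_rot: [0.0, 0.676, 0.737, -0.0]
ft_force: [0.2, -1.3, 1.3]
opening: 0.0237
finger_force: 30.0
time: 19.65
tcp_pos: [0.4975, -0.2298, 0.1253]
tcp_rot: [-0.0, 0.749, 0.663, -0.0]
ft_force: [0.3, -3.4, -0.8]
opening: 0.024
finger_force: 30.0
```

```bash
python3 -m jog '[{"hand":1,"x":-0.0005,"y":0,"z":0.001,"wx":0,"wy":0,"wz":0},{"hand":1,"x":-0.0005,"y":0,"z":0.0015,"wx":0,"wy":0,"wz":0},{"hand":1,"x":-0.0005,"y":0,"z":0.0015,"wx":0,"wy":0,"wz":0}]' 30;python3 -m jog '[{"hand":1,"x":0,"y":0,"z":0,"wx":0,"wy":0,"wz":5},{"hand":1,"x":0,"y":0,"z":0,"wx":0,"wy":0,"wz":10},{"hand":1,"x":0,"y":0,"z":0,"wx":0,"wy":0,"wz":15},{"hand":1,"x":0,"y":0,"z":0,"wx":0,"wy":0,"wz":15}]' 30; python3 -c "
from workcell import r;print(r.read_state()['wrist_torque'])"
```

```text
time: 19.95
tcp_pos: [0.4976, -0.23, 0.1243]
tcp_rot: [-0.001, 0.749, 0.663, -0.0]
ft_force: [-1.3, 0.2, 0.9]
opening: 0.024
finger_force: 30.0
time: 20.35
tcp_pos: [0.4977, -0.2299, 0.1244]
tcp_rot: [-0.0, 0.829, 0.559, 0.0]
ft_force: [-1.2, -0.1, 1.1]
opening: 0.0238
finger_force: 30.0
[-0.01590155  0.07842184 -0.00689217]
```

```bash
python3 -m jog '[{"hand":1,"x":0,"y":0,"z":0,"wx":0,"wy":0,"wz":5},{"hand":1,"x":0,"y":0,"z":0,"wx":0,"wy":0,"wz":10},{"hand":1,"x":0,"y":0,"z":0,"wx":0,"wy":0,"wz":15},{"hand":1,"x":0,"y":0,"z":0,"wx":0,"wy":0,"wz":20},{"hand":1,"x":0,"y":0,"z":0,"wx":0,"wy":0,"wz":25},{"hand":1,"x":0,"y":0,"z":0,"wx":0,"wy":0,"wz":25}]' 30
python3 - <<'E'
from h import *
s=r.read_state();print(s['wrist_torque'])
t=r.camera("top");q=r.camera("side")
A=cv2.resize(t[180:240,375:455],None,fx=5,fy=5,interpolation=cv2.INTER_CUBIC)
D=cv2.resize(q[135:190,250:300],None,fx=8,fy=8,interpolation=cv2.INTER_CUBIC)
c=np.zeros((440,800,3),np.uint8);c[:300,:400]=A;c[:,400:]=D;cv2.imwrite("pics/m6.png",c)
for k in("top","side"):print([(np.round(o["at"],1).tolist(),round(o["conf"],2)) for o in r.pinpoint("clamp_end",k)[:2]])
E
```

```text
time: 20.95
tcp_pos: [0.4975, -0.2301, 0.1243]
tcp_rot: [-0.0, 0.93, 0.367, -0.0]
ft_force: [-1.3, -0.5, 1.2]
opening: 0.0239
finger_force: 30.0
[-0.05437836  0.37163441  0.01356907]
[([413.6, 228.8], 0.65)]
[([334.1, 341.8], 0.61), ([286.3, 167.2], 0.4)]
```

View pics/m6.png

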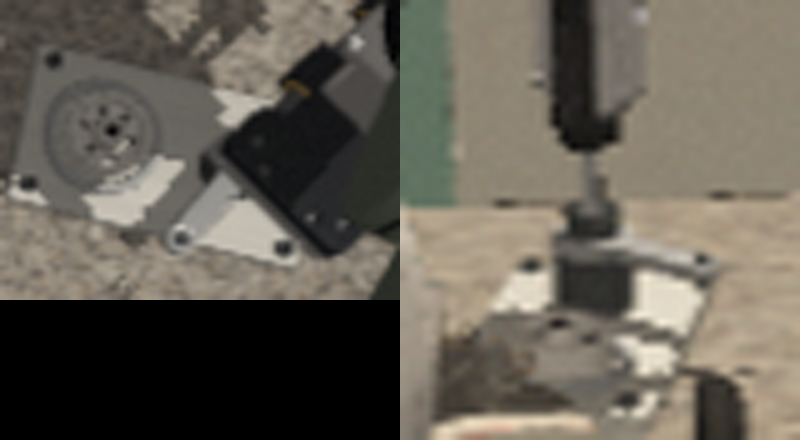

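The clamp end has moved from crop (196,250) to (180,238), about 10° clockwise, so the blade is in the slot and driving. I keep turning.

```bash
python3 -m jog '[{"hand":1,"x":0,"y":0,"z":0,"wx":0,"wy":0,"wz":5},{"hand":1,"x":0,"y":0,"z":0,"wx":0,"wy":0,"wz":10},{"hand":1,"x":0,"y":0,"z":0,"wx":0,"wy":0,"wz":15},{"hand":1,"x":0,"y":0,"z":0,"wx":0,"wy":0,"wz":20},{"hand":1,"x":0,"y":0,"z":0,"wx":0,"wy":0,"wz":25},{"hand":1,"x":0,"y":0,"z":0,"wx":0,"wy":0,"wz":30},{"hand":1,"x":0,"y":0,"z":0,"wx":0,"wy":0,"wz":30}]' 30; python3 -c "
from workcell import r;print(r.read_state()['wrist_torque'])"; python3 -m jog '[{"hand":1,"x":0,"y":0,"z":0,"wx":0,"wy":0,"wz":5},{"hand":1,"x":0,"y":0,"z":0,"wx":0,"wy":0,"wz":10},{"hand":1,"x":0,"y":0,"z":0,"wx":0,"wy":0,"wz":15},{"hand":1,"x":0,"y":0,"z":0,"wx":0,"wy":0,"wz":20},{"hand":1,"x":0,"y":0,"z":0,"wx":0,"wy":0,"wz":25},{"hand":1,"x":0,"y":0,"z":0,"wx":0,"wy":0,"wz":25}]' 30;  python3 - <<'E'
from h import *
s=r.read_state();print(s['wrist_torque'])
t=r.camera("top");q=r.camera("side")
A=cv2.resize(t[180:240,375:455],None,fx=5,fy=5,interpolation=cv2.INTER_CUBIC)
D=cv2.resize(q[135:190,250:300],None,fx=8,fy=8,interpolation=cv2.INTER_CUBIC)
c=np.zeros((440,800,3),np.uint8);c[:300,:400]=A;c[:,400:]=D;cv2.imwrite("pics/m7.png",c)
for k in("top","side"):print([(np.round(o["at"],1).tolist(),round(o["conf"],2)) for o in r.pinpoint("clamp_end",k)[:2]])
E
```

```text
time: 21.85
tcp_pos: [0.4974, -0.2298, 0.1242]
tcp_rot: [-0.001, 0.994, 0.114, -0.0]
ft_force: [-2.8, 0.9, 1.2]
opening: 0.024
finger_force: 30.0
[ 0.20470556  0.54716427 -0.01701183]
time: 22.45
tcp_pos: [0.4974, -0.2296, 0.1241]
tcp_rot: [-0.001, 0.995, -0.103, -0.001]
ft_force: [-1.4, 1.0, 2.1]
opening: 0.0241
finger_force: 30.0
[0.42708461 0.49845569 0.03116016]
[([405.0, 208.8], 0.51), ([393.2, 206.7], 0.22)]
[([273.1, 169.6], 0.38)]
```

View pics/m7.png

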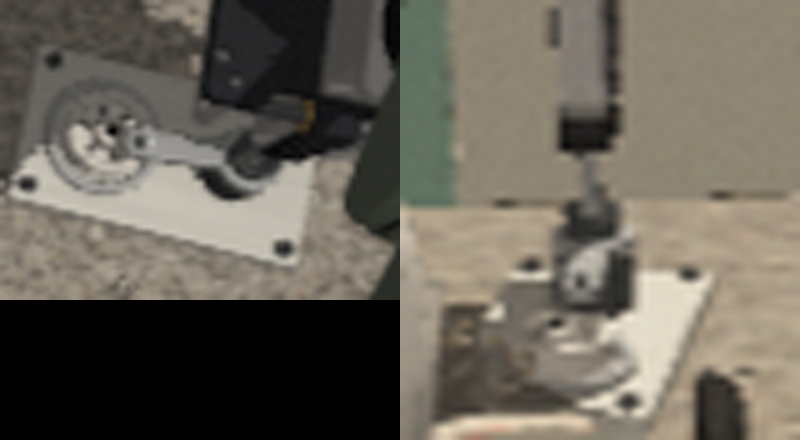

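The arm end is now over the hub edge at crop (140,143), about 63° round. It needs a little more to reach the stop.

```bash
python3 -m jog '[{"hand":1,"x":0,"y":0,"z":0,"wx":0,"wy":0,"wz":4},{"hand":1,"x":0,"y":0,"z":0,"wx":0,"wy":0,"wz":8},{"hand":1,"x":0,"y":0,"z":0,"wx":0,"wy":0,"wz":12},{"hand":1,"x":0,"y":0,"z":0,"wx":0,"wy":0,"wz":15},{"hand":1,"x":0,"y":0,"z":0,"wx":0,"wy":0,"wz":15},{"hand":1,"x":0,"y":0,"z":0,"wx":0,"wy":0,"wz":15},{"hand":1,"x":0,"y":0,"z":0,"wx":0,"wy":0,"wz":15}]' 30;  python3 - <<'E'
from h import *
s=r.read_state();print(s['wrist_torque'])
t=r.camera("top");q=r.camera("side")
A=cv2.resize(t[180:240,375:455],None,fx=5,fy=5,interpolation=cv2.INTER_CUBIC)
D=cv2.resize(q[135:190,250:300],None,fx=8,fy=8,interpolation=cv2.INTER_CUBIC)
c=np.zeros((440,800,3),np.uint8);c[:300,:400]=A;c[:,400:]=D;cv2.imwrite("pics/m8.png",c)
E
```

```text
time: 23.35
tcp_pos: [0.4976, -0.2297, 0.1242]
tcp_rot: [-0.0, 0.972, -0.233, -0.001]
ft_force: [-1.4, 3.0, 2.4]
opening: 0.0234
finger_force: 30.0
[0.95443021 0.61251177 0.11490741]
```

View pics/m8.png

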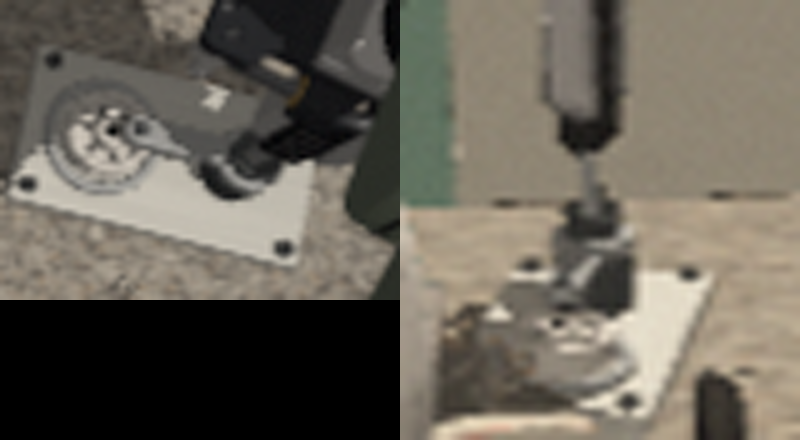

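The clamp end lies over the hub at crop (143,130), and the torque has risen to 0.11 N m, so it is on the rubber stop. I ease back a little within the slot's play and withdraw.

```bash
python3 -m jog '[{"hand":1,"x":0,"y":0,"z":0,"wx":0,"wy":0,"wz":-4},{"hand":1,"x":0,"y":0,"z":0,"wx":0,"wy":0,"wz":-8},{"hand":1,"x":0,"y":0,"z":0,"wx":0,"wy":0,"wz":-8},{"hand":1,"x":0,"y":0,"z":0,"wx":0,"wy":0,"wz":-8}]' 30;  python3 - <<'E'
from h import *
s=r.read_state();print(s['wrist_torque'])
E
python3 -m jog '[{"hand":1,"x":0,"y":0,"z":-0.003,"wx":0,"wy":0,"wz":0},{"hand":1,"x":0,"y":0,"z":-0.006,"wx":0,"wy":0,"wz":0},{"hand":1,"x":0,"y":0,"z":-0.01,"wx":0,"wy":0,"wz":0},{"hand":1,"x":0,"y":0,"z":-0.015,"wx":0,"wy":0,"wz":0}]' 30
```

```text
time: 23.85
tcp_pos: [0.4976, -0.2299, 0.1242]
tcp_rot: [-0.0, 0.986, -0.166, -0.0]
ft_force: [-3.1, 3.7, 1.7]
opening: 0.0237
finger_force: 30.0
[0.99985164 0.70752085 0.03144705]
time: 24.25
tcp_pos: [0.4976, -0.2301, 0.1394]
tcp_rot: [-0.0, 0.986, -0.165, -0.0]
ft_force: [-1.6, 2.4, -2.5]
opening: 0.0236
finger_force: 30.0
```

```bash
python3 -m jog '[{"hand":1,"x":0,"y":0,"z":-0.01,"wx":0,"wy":0,"wz":0},{"hand":1,"x":0,"y":0,"z":-0.025,"wx":0,"wy":0,"wz":0},{"hand":1,"x":0,"y":0,"z":-0.05,"wx":0,"wy":0,"wz":0},{"hand":1,"x":0,"y":0,"z":-0.09,"wx":0,"wy":0,"wz":0},{"hand":1,"x":0,"y":0,"z":-0.13,"wx":0,"wy":0,"wz":0},{"hand":1,"x":0,"y":0,"z":-0.17,"wx":0,"wy":0,"wz":-5},{"hand":1,"x":-0.02,"y":-0.02,"z":-0.21,"wx":0,"wy":0,"wz":-12},{"hand":1,"x":-0.045,"y":-0.046,"z":-0.24,"wx":0,"wy":0,"wz":-20},{"hand":1,"x":-0.07,"y":-0.072,"z":-0.26,"wx":0,"wy":0,"wz":-28},{"hand":1,"x":-0.1,"y":-0.103,"z":-0.26,"wx":0,"wy":0,"wz":-36}]' 30;  python3 - <<'E'
from h import *
s=r.read_state()
for w in((.39,.05,.40),(.39,.25,.40)):print(toolshift(np.array(w)-s["tcp_pos"],s["tcp_rot"]),np.degrees(2*np.arctan2(s["tcp_rot"][2],s["tcp_rot"][1])))
for c in("top","side"):
  r.camera(c)
  for l in("clamp_end","hub_centre","nest"):print(l,c,[(np.round(o["at"],1).tolist(),round(o["conf"],2)) for o in r.pinpoint(l,c)[:2]])
cv2.imwrite("pics/after.png",r.camera("top"))
E
```

```text
time: 25.25
tcp_pos: [0.4389, -0.1014, 0.4061]
tcp_rot: [0.005, 0.989, 0.149, 0.006]
ft_force: [0.2, 0.9, -1.2]
opening: 0.0238
finger_force: 30.0
[  -2.06887606 -159.17148252    4.37676086] 17.189108006775747
[  57.04418893 -350.23052732    2.93213457] 17.189108006775747
clamp_end top []
hub_centre top [([424.9, 206.7], 0.7), ([398.1, 209.6], 0.51)]
nest top [([397.0, 206.7], 0.72)]
clamp_end side [([268.6, 167.3], 0.62), ([289.1, 266.8], 0.38)]
hub_centre side [([269.6, 178.7], 0.49)]
nest side [([305.6, 255.3], 0.72), ([269.6, 179.6], 0.56)]
```

```bash
python3 -m jog '[{"hand":1,"x":-0.001,"y":-0.04,"z":0,"wx":0,"wy":0,"wz":-8},{"hand":1,"x":-0.002,"y":-0.08,"z":0,"wx":0,"wy":0,"wz":-16},{"hand":1,"x":-0.002,"y":-0.12,"z":0,"wx":0,"wy":0,"wz":-24},{"hand":1,"x":-0.002,"y":-0.16,"z":0,"wx":0,"wy":0,"wz":-32},{"hand":1,"x":0.01,"y":-0.2,"z":0,"wx":0,"wy":0,"wz":-40},{"hand":1,"x":0.022,"y":-0.24,"z":0,"wx":0,"wy":0,"wz":-48},{"hand":1,"x":0.034,"y":-0.28,"z":0,"wx":0,"wy":0,"wz":-56},{"hand":1,"x":0.046,"y":-0.315,"z":0,"wx":0,"wy":0,"wz":-64},{"hand":1,"x":0.057,"y":-0.35,"z":0,"wx":0,"wy":0,"wz":-70},{"hand":1,"x":0.057,"y":-0.35,"z":0,"wx":0,"wy":0,"wz":-73}]' 30;  python3 - <<'E'
from h import *
s=r.read_state()
print(toolshift(np.array([.4855,.4065,.29])-s["tcp_pos"],s["tcp_rot"]),np.degrees(2*np.arctan2(s["tcp_rot"][2],s["tcp_rot"][1])))
for a in(142,80,75,70,65):print(a,proj("side",(.4976+.06*np.cos(np.radians(a)),-.2298+.06*np.sin(np.radians(a)),.046)),proj("top",(.4976+.06*np.cos(np.radians(a)),-.2298+.06*np.sin(np.radians(a)),.046)))
E
```

```text
time: 26.7
tcp_pos: [0.3894, 0.2542, 0.3984]
tcp_rot: [-0.001, 0.705, 0.709, -0.0]
ft_force: [-0.2, -1.5, -2.2]
opening: 0.0239
finger_force: 30.0
[151.51667117  97.36212442 108.30360201] 90.38474973987122
142 [288.03427826 165.95305598] [412.61898958 229.20075883]
80 [271.1567555  169.02139715] [402.93901073 207.66577946]
75 [269.60444617 168.95488017] [403.25507198 205.79063107]
70 [268.08589848 168.83831728] [403.73860321 203.96382881]
65 [266.61393644 168.672838  ] [404.38546753 202.19897221]
```

```bash
python3 -m jog '[{"hand":1,"x":0.03,"y":0.019,"z":0.01,"wx":0,"wy":0,"wz":0},{"hand":1,"x":0.065,"y":0.042,"z":0.03,"wx":0,"wy":0,"wz":0},{"hand":1,"x":0.1,"y":0.064,"z":0.06,"wx":0,"wy":0,"wz":0},{"hand":1,"x":0.13,"y":0.083,"z":0.09,"wx":0,"wy":0,"wz":0},{"hand":1,"x":0.1515,"y":0.0973,"z":0.115,"wx":0,"wy":0,"wz":0},{"hand":1,"x":0.1515,"y":0.0973,"z":0.13,"wx":0,"wy":0,"wz":0},{"hand":1,"x":0.1515,"y":0.0973,"z":0.14,"wx":0,"wy":0,"wz":0},{"hand":1,"x":0.1515,"y":0.0973,"z":0.145,"wx":0,"wy":0,"wz":0},{"hand":1,"x":0.1515,"y":0.0973,"z":0.145,"wx":0,"wy":0,"wz":0},{"hand":1,"x":0.1515,"y":0.0973,"z":0.145,"wx":0,"wy":0,"wz":0}]' 30;  python3 - <<'E'
from h import *
s=r.read_state();p=s["tcp_pos"];print(p)
q=r.camera("side");tip=p-[0,0,.0996];print("tip",tip,proj("side",tip),"hole",proj("side",(.4855,.4065,.064)))
for l in("driver_tip","block_hole","driver_grip"):print(l,[(np.round(o["at"],1).tolist(),round(o["conf"],2)) for o in r.pinpoint(l,"side")[:2]])
# shank column by row: grey narrow segment
u=proj("side",tip);g=cv2.cvtColor(q,cv2.COLOR_BGR2GRAY)
x,y=np.round(u).astype(int)
for k in range(y-36,y+4,3): print(k,g[k,x-9:x+10])
for c in("top",):
  t=r.camera(c);cv2.imwrite("pics/after.png",t)
  for l in("clamp_end","hub_centre","nest","block_hole"):print(l,c,[(np.round(o["at"],1).tolist(),round(o["conf"],2)) for o in r.pinpoint(l,c)[:2]])
E
```

```text
time: 27.7
tcp_pos: [0.4871, 0.4023, 0.2563]
tcp_rot: [0.0, 0.708, 0.707, 0.001]
ft_force: [0.2, 0.5, -1.1]
opening: 0.0242
finger_force: 30.0
[0.48709075 0.4022823  0.2563435 ]
tip [0.48709075 0.4022823  0.1567435 ] [291.29394646 225.43880364] hole [292.552377   267.17211508]
driver_tip [([288.6, 225.8], 0.61)]
block_hole [([271.2, 179.7], 0.74), ([270.5, 168.0], 0.73)]
driver_grip [([289.3, 182.1], 0.92), ([271.3, 169.5], 0.66)]
189 [136 123  84  30  30  28  38  39  27  42  46  28  42  52  28  31  33  81
 131]
192 [179 179 145  54  31  31  34  40  30  41  49  22  44  52  29  29 101 161
 161]
195 [142 144 125  66  28  31  33  46  36  43  51  27  45  50  32  26 105 166
 166]
198 [124 124 110  69  25  29  28  25  28  30  27  31  27  32  31  60 134 179
 175]
201 [107 105  94  59  37  30  68 105 104 107 107 109 136 167 164 159 164 159
 168]
204 [171 159 159 167 136  33  66 101 103 109 108 108 128 159 161 157 144 115
 134]
207 [159 165 167 168 133  30  76 118 107 109 109 110  94  58  54  57  63  62
  63]
210 [159 162 164 165 129  32  76 115 105 108 107 111  96  39  38  37  33  32
  33]
213 [142 139 153 162 158 149 130 109 104 107 111 112 139 169 162 161 155 159
 164]
216 [168 139 117 145 148 152 142 120 107 110 107 110 142 176 170 169 165 162
 158]
219 [174 172 177 185 188 183 166 122 104 109 107 109 138 166 164 160 160 159
 164]
222 [180 164 155 162 162 156 148 131 103 111 110 106 139 167 160 168 182 186
 181]
225 [132 158 137 155 162 153 138 138 109 108 107 115 148 176 167 161 169 181
 161]
228 [179 171 153 146 126  89 148 211 228 232 217 175 161 152 159 168 167 158
 151]
clamp_end top [([405.4, 207.0], 0.56)]
hub_centre top [([395.2, 210.0], 0.72), ([407.8, 212.4], 0.38)]
nest top [([181.2, 213.7], 0.64), ([397.8, 208.8], 0.22)]
block_hole top [([186.2, 215.2], 0.55)]
```

```bash
python3 -m jog '[{"hand":1,"x":0,"y":0,"z":0,"wx":0,"wy":0,"wz":-8},{"hand":1,"x":0,"y":0,"z":0,"wx":0,"wy":0,"wz":-16},{"hand":1,"x":0,"y":0,"z":0,"wx":0,"wy":0,"wz":-24},{"hand":1,"x":0,"y":0,"z":0,"wx":0,"wy":0,"wz":-32},{"hand":1,"x":0,"y":0,"z":0,"wx":0,"wy":0,"wz":-40},{"hand":1,"x":0,"y":0,"z":0,"wx":0,"wy":0,"wz":-48},{"hand":1,"x":0,"y":0,"z":0,"wx":0,"wy":0,"wz":-56},{"hand":1,"x":0,"y":0,"z":0,"wx":0,"wy":0,"wz":-64},{"hand":1,"x":0,"y":0,"z":0,"wx":0,"wy":0,"wz":-72},{"hand":1,"x":0,"y":0,"z":0,"wx":0,"wy":0,"wz":-72}]' 30;  python3 -m jog '[{"hand":1,"x":0,"y":0,"z":0,"wx":0,"wy":0,"wz":0},{"hand":1,"x":0,"y":0,"z":0,"wx":0,"wy":0,"wz":0}]' 30;  python3 - <<'E'
from h import *
s=r.read_state();p=s["tcp_pos"];print(p)
q=r.camera("side");tip=p-[0,0,.0996];u=proj("side",tip);print(u,proj("side",p-[0,0,.02]))
g=cv2.cvtColor(q,cv2.COLOR_BGR2GRAY);x,y=np.round(u).astype(int)
for k in list(range(y-50,y-30,5))+list(range(y-27,y+4,3)): print(k,g[k,x-9:x+10])
E
```

```text
time: 29.15
tcp_pos: [0.4865, 0.4026, 0.2543]
tcp_rot: [-0.0, 0.157, 0.988, -0.0]
ft_force: [0.4, -0.2, -0.5]
opening: 0.0237
finger_force: 30.0
time: 29.35
tcp_pos: [0.4865, 0.4026, 0.2544]
tcp_rot: [-0.0, 0.158, 0.988, 0.0]
ft_force: [1.0, 0.4, -0.3]
opening: 0.0239
finger_force: 30.0
[0.48653403 0.40257491 0.25443901]
[291.60747146 226.38148217] [291.35418874 187.8173548 ]
176 [153 129 126 127 129 126 128 130 129 126 119  96  64  32  29  38  56 121
 177]
181 [173 126 128 128 129 129 130 131 128 130 120  98  64  30  29  33  51 114
 162]
186 [135 126 129 127 128 129 129 126 130 127 122  99  62  30  32  36  65 114
 142]
191 [164 121 104 105 107 103 100 106 109 111 108 100  61  30  31  31  62 126
 168]
199 [115 104  69  41  28  26  27  28  29  29  30  28  30  31  57 129 170 167
 162]
202 [ 99  89  63  42  30  34  81 120 104 106 106 112 143 177 176 169 164 165
 163]
205 [169 163 158 121  30  29  76 116 106 110 107 107 134 135  83  84  67  61
  64]
208 [164 175 174 137  29  31  74 107 103 110 104 109  91  40  40  38  39  38
  37]
211 [149 150 150 144 115  35  81 119 106 110 107 104 140 180 148  55  53  62
  68]
214 [143 152 160 157 149 145 140 116 104 108 105 105 129 160 168 179 182 177
 174]
217 [164 160 150 146 156 160 149 116 106 109 108 102 128 158 163 170 163 149
 144]
220 [155 159 161 165 170 167 147 116 105 108 105 107 141 179 178 173 171 166
 163]
223 [177 173 167 170 154 167 189 142 108 106 106 106 140 172 162 163 173 168
 163]
226 [104 133 149 124  77 147 213 228 205  97 126 169 170 174 172 164 167 143
 124]
229 [182 164 155 150 130 143 209 227 231 217 164 132 159 161 169 167 158 162
 167]
```

```bash
python3 -m jog '[{"hand":1,"x":0.001,"y":0.003,"z":0.02,"wx":0,"wy":0,"wz":0},{"hand":1,"x":0.001,"y":0.003,"z":0.045,"wx":0,"wy":0,"wz":0},{"hand":1,"x":0.001,"y":0.003,"z":0.065,"wx":0,"wy":0,"wz":0},{"hand":1,"x":0.001,"y":0.003,"z":0.08,"wx":0,"wy":0,"wz":0},{"hand":1,"x":0.001,"y":0.003,"z":0.085,"wx":0,"wy":0,"wz":0},{"hand":1,"x":0.001,"y":0.003,"z":0.085,"wx":0,"wy":0,"wz":0},{"hand":1,"x":0.001,"y":0.003,"z":0.085,"wx":0,"wy":0,"wz":0}]' 30;  python3 - <<'E'
from h import *
s=r.read_state();p=s["tcp_pos"];print(p,s["ft_force"])
q=r.camera("side");tip=p-[0,0,.0996];u=proj("side",tip);print(u,proj("side",(.4855,.4065,.064)))
for l in("driver_tip","block_hole"):print(l,[(np.round(o["at"],1).tolist(),round(o["conf"],2)) for o in r.pinpoint(l,"side")[:2]])
x,y=np.round(u).astype(int);g=cv2.cvtColor(q,cv2.COLOR_BGR2GRAY)
for k in range(y-8,y+9,1): print(k,g[k,x-12:x+13])
E
```

```text
time: 30.1
tcp_pos: [0.4873, 0.4061, 0.1706]
tcp_rot: [0.001, 0.157, 0.988, 0.001]
ft_force: [0.2, -0.5, -0.5]
opening: 0.0236
finger_force: 30.0
[0.48725583 0.4061311  0.17062176] [ 0.17412529 -0.47812961 -0.46295946]
[291.63246998 264.18250421] [292.552377   267.17211508]
driver_tip [([292.5, 263.5], 0.56)]
block_hole [([290.3, 266.1], 0.83)]
256 [149 144 145 139 137 125 118 113 120 120 111 108 111 109 106 122 133 133
 136 134 130 186 233 218 191]
257 [146 147 145 141 121  88  82  78  97 123 110 107 109 106 106 122 134 135
 136 134 133 135 167 207 211]
258 [148 148 148 142 134 115 103 111 127 137 111 107 109 105 108 121 137 135
 113  66  66  68  80 117 142]
259 [148 150 147 144 140 141 141 120  73  74  90 106 108 107 109 124 136 114
  68  65  66  64  73 110 143]
260 [ 70  73  73  74 103 114  68  68  70  76  90 107 110 103  92  74  70  68
  67  64  65  68  67  79 118]
261 [ 71  71  74  73  69  67  68  69  71  76  91 107 108 106  94  74  70  65
  65  64  66  64  68  64  99]
262 [ 70  75  73  71  71  65  65  68  69  73  90 108 109 105  94  72  70  67
  66  65  65  65  68  67  82]
263 
[... 165 characters left out ...]
67 66 65 69 68
 65]
265 [68 72 71 72 75 71 68 66 67 65 71 86 96 74 70 72 71 69 68 70 65 67 66 65
 67]
266 [ 69  69  71  70  73  72  68  68  67  69  72  98 112  87  81  76  72  67
  71  68  67  65  68  67  70]
267 [70 66 72 72 71 73 69 68 64 67 76 81 84 82 79 76 72 71 70 70 67 66 66 65
 66]
268 [69 69 73 69 70 70 70 68 69 67 74 79 81 80 80 75 69 68 70 71 70 69 67 67
 67]
269 [68 70 72 70 71 71 72 69 67 67 75 77 82 80 78 74 66 65 70 72 67 69 66 67
 68]
270 [69 69 71 69 68 71 74 71 67 69 72 75 79 77 76 71 70 69 71 70 67 68 67 66
 65]
271 [70 66 67 71 66 69 73 70 72 66 66 67 68 69 73 74 73 72 71 68 67 66 67 69
 69]
272 [68 68 69 69 70 68 72 70 70 68 69 66 66 70 66 71 70 72 71 70 69 67 70 68
 67]
```

The grey levels put the hole at side px ≈(292.5,268) and the tip at ≈(292.1,264), within about 1 mm. I lower it gently.

```bash
python3 -m jog '[{"hand":1,"x":0.001,"y":0,"z":0.003,"wx":0,"wy":0,"wz":0},{"hand":1,"x":0.001,"y":0,"z":0.006,"wx":0,"wy":0,"wz":0},{"hand":1,"x":0.001,"y":0,"z":0.009,"wx":0,"wy":0,"wz":0},{"hand":1,"x":0.001,"y":0,"z":0.011,"wx":0,"wy":0,"wz":0},{"hand":1,"x":0.001,"y":0,"z":0.013,"wx":0,"wy":0,"wz":0},{"hand":1,"x":0.001,"y":0,"z":0.013,"wx":0,"wy":0,"wz":0}]' 30; python3 -m jog '[{"hand":1,"x":0,"y":0,"z":0.002,"wx":0,"wy":0,"wz":0},{"hand":1,"x":0,"y":0,"z":0.004,"wx":0,"wy":0,"wz":0},{"hand":1,"x":0,"y":0,"z":0.006,"wx":0,"wy":0,"wz":0},{"hand":1,"x":0,"y":0,"z":0.006,"wx":0,"wy":0,"wz":0}]' 30
```

```text
time: 30.85
tcp_pos: [0.4853, 0.4059, 0.1559]
tcp_rot: [-0.0, 0.157, 0.988, -0.0]
ft_force: [-0.5, -0.1, -0.7]
opening: 0.0239
finger_force: 30.0
time: 31.25
tcp_pos: [0.4853, 0.4059, 0.15]
tcp_rot: [-0.0, 0.157, 0.988, -0.0]
ft_force: [0.2, 0.3, -1.4]
opening: 0.0239
finger_force: 30.0
```

```bash
python3 -m jog '[{"hand":1,"x":0,"y":0,"z":0.004,"wx":0,"wy":0,"wz":0},{"hand":1,"x":0,"y":0,"z":0.009,"wx":0,"wy":0,"wz":0},{"hand":1,"x":0,"y":0,"z":0.015,"wx":0,"wy":0,"wz":0},{"hand":1,"x":0,"y":0,"z":0.021,"wx":0,"wy":0,"wz":0},{"hand":1,"x":0,"y":0,"z":0.025,"wx":0,"wy":0,"wz":0},{"hand":1,"x":0,"y":0,"z":0.025,"wx":0,"wy":0,"wz":0}]' 30; python3 -m jog '[{"hand":1,"x":0,"y":0,"z":0.004,"wx":0,"wy":0,"wz":0},{"hand":1,"x":0,"y":0,"z":0.009,"wx":0,"wy":0,"wz":0},{"hand":1,"x":0,"y":0,"z":0.014,"wx":0,"wy":0,"wz":0},{"hand":1,"x":0,"y":0,"z":0.018,"wx":0,"wy":0,"wz":0},{"hand":1,"x":0,"y":0,"z":0.018,"wx":0,"wy":0,"wz":0}]' 30
```

```text
time: 31.85
tcp_pos: [0.485, 0.4056, 0.1242]
tcp_rot: [-0.001, 0.157, 0.988, -0.001]
ft_force: [0.3, -1.2, -1.2]
opening: 0.0239
finger_force: 30.0
time: 32.35
tcp_pos: [0.485, 0.4056, 0.1064]
tcp_rot: [-0.001, 0.157, 0.988, -0.001]
ft_force: [-0.2, -0.2, -0.7]
opening: 0.0238
finger_force: 30.0
```

```bash
python3 -m jog '[{"hand":1,"x":0,"y":0,"z":0.001,"wx":0,"wy":0,"wz":0},{"hand":1,"x":0,"y":0,"z":0.002,"wx":0,"wy":0,"wz":0},{"hand":1,"x":0,"y":0,"z":0.0025,"wx":0,"wy":0,"wz":0},{"hand":1,"x":0,"y":0,"z":0.003,"wx":0,"wy":0,"wz":0},{"hand":1,"x":0,"y":0,"z":0.003,"wx":0,"wy":0,"wz":0}]' 30
```

```text
time: 32.85
tcp_pos: [0.4856, 0.406, 0.1045]
tcp_rot: [0.0, 0.157, 0.988, 0.0]
ft_force: [0.2, 0.5, -1.1]
opening: 0.0239
finger_force: 30.0
```

```bash
python3 -m jog '[{"hand":1,"x":0,"y":0,"z":0.001,"wx":0,"wy":0,"wz":0},{"hand":1,"x":0,"y":0,"z":0.0015,"wx":0,"wy":0,"wz":0},{"hand":1,"x":0,"y":0,"z":0.0015,"wx":0,"wy":0,"wz":0}]' 30; python3 -m jog '[{"hand":0.35,"x":0,"y":0,"z":0,"wx":0,"wy":0,"wz":0},{"hand":0.2,"x":0,"y":0,"z":0,"wx":0,"wy":0,"wz":0},{"hand":-0.2,"x":0,"y":0,"z":0,"wx":0,"wy":0,"wz":0},{"hand":-1,"x":0,"y":0,"z":0,"wx":0,"wy":0,"wz":0},{"hand":-1,"x":0,"y":0,"z":0,"wx":0,"wy":0,"wz":0},{"hand":-1,"x":0,"y":0,"z":0,"wx":0,"wy":0,"wz":0},{"hand":-1,"x":0,"y":0,"z":0,"wx":0,"wy":0,"wz":0}]' 10
```

```text
time: 33.15
tcp_pos: [0.4858, 0.4061, 0.1037]
tcp_rot: [0.0, 0.157, 0.988, 0.0]
ft_force: [-1.2, -2.5, 3.5]
opening: 0.0235
finger_force: 30.0
time: 33.85
tcp_pos: [0.4856, 0.406, 0.1029]
tcp_rot: [-0.0, 0.157, 0.988, -0.0]
ft_force: [0.7, -0.1, -0.4]
opening: 0.074
finger_force: 0.0
```

```bash
python3 -m jog '[{"hand":-1,"x":0,"y":0,"z":-0.02,"wx":0,"wy":0,"wz":0},{"hand":-1,"x":0,"y":0,"z":-0.05,"wx":0,"wy":0,"wz":0},{"hand":-1,"x":0,"y":0,"z":-0.09,"wx":0,"wy":0,"wz":0},{"hand":-1,"x":0,"y":0,"z":-0.13,"wx":0,"wy":0,"wz":0},{"hand":-1,"x":0,"y":0,"z":-0.17,"wx":0,"wy":0,"wz":0},{"hand":-1,"x":0.03,"y":-0.02,"z":-0.21,"wx":0,"wy":0,"wz":0},{"hand":-1,"x":0.06,"y":-0.05,"z":-0.25,"wx":0,"wy":0,"wz":0},{"hand":-1,"x":0.09,"y":-0.08,"z":-0.25,"wx":0,"wy":0,"wz":0},{"hand":-1,"x":0.1,"y":-0.11,"z":-0.25,"wx":0,"wy":0,"wz":0},{"hand":-1,"x":0.1,"y":-0.11,"z":-0.25,"wx":0,"wy":0,"wz":0}]' 10
python3 - <<'E'
from h import *
for c in("side","top"):
  r.camera(c)
  for l in("driver_grip","block_hole","clamp_end","hub_centre"):print(l,c,[(np.round(o["at"],1).tolist(),round(o["conf"],2)) for o in r.pinpoint(l,c)[:2]])
a,b=cv2.imread("pics/side0.png"),r.camera("side");m=slice(232,275),slice(278,308)
for i in(a,b):
  g=cv2.cvtColor(i,cv2.COLOR_BGR2GRAY)[m]<62
  n,l,st,ce=cv2.connectedComponentsWithStats(g.astype(np.uint8));k=1+np.argmax(st[1:,4]);print(st[k],ce[k])
t=r.camera("top");print(proj("top",(.485,.4065,.13)))
E
```

```text
time: 34.85
tcp_pos: [0.354, 0.3307, 0.3541]
tcp_rot: [0.001, 0.156, 0.988, 0.0]
ft_force: [0.3, 0.1, -0.6]
opening: 0.0942
finger_force: 0.0
driver_grip side [([291.6, 253.9], 0.73)]
block_hole side [([290.7, 265.8], 0.91), ([275.8, 161.6], 0.5)]
clamp_end side [([272.7, 167.7], 0.64)]
hub_centre side [([270.4, 180.4], 0.64)]
driver_grip top [([177.9, 211.1], 0.52), ([393.1, 206.1], 0.2)]
block_hole top [([183.3, 216.4], 0.8)]
clamp_end top [([405.4, 207.0], 0.63), ([393.9, 207.4], 0.48)]
hub_centre top [([395.1, 208.5], 0.61), ([409.1, 211.5], 0.33)]
[  8   7  15  33 422] [14.49526066 23.26303318]
[  8   5  18  36 435] [15.31034483 23.36551724]
[176.36696203 207.78442104]
```

Run:
```python
from h import *
t=r.camera("top");sp=np.array([.4976,-.2298])
def ang(p):
    d=at_z("top",p,.046)[:2]-sp;return np.degrees(np.arctan2(d[1],d[0])),np.linalg.norm(d)
print(ang((414,229.5)),ang((403.2,205.6)))
for im,(x,y) in((cv2.imread("pics/top0.png"),(414,229)),(t,(403,206))):
    g=cv2.cvtColor(im,cv2.COLOR_BGR2GRAY);print(g[y-6:y+7,x-6:x+7])
```

```text
(np.float64(145.23028169867027), np.float64(0.058493751292371624)) (np.float64(74.55261589000442), np.float64(0.060248915879894456))
[[ 97  97  96  96  97  93  86 110 140 139 141 141 141]
 [ 96  96  96  97  97  94 105 133 141 141 141 141 143]
 [ 96  96  96  95  89  90 120 140 140 142 141 143 143]
 [ 96  98  96  97  87 103 139 141 143 142 143 148 164]
 [ 78  84  90  89  98 131 142 142 143 142 150 166 176]
 [ 87 107  99  93 116 126 119 144 144 143 145 158 178]
 [123 119  97  95 107  80  78 100 133 152 152 171 178]
 [139 134 105  96 117  89  63  79 127 149 119 112 114]
 [153 151 125  98 122 128 103 114 137 132 121 129 126]
 [131 132 127 105  96 127 138 136 127 116 120 126 124]
 [135 133 141 136 124 116 118 121 110 106 122 120 113]
 [133 131 137 138 138 129 131 133 121 111 114 115 115]
 [128 117 113 129 140 131 136 135 127 114 105 104 109]]
[[159 141 141 169 177 157 151 162 177 182 182 181 182]
 [200 196 169 128 154 188 176 151 168 184 183 182 181]
 [207 209 186 145 137 159 184 165 161 174 182 182 184]
 [184 158  98  79 108 138 157 150 133 158 181 180 180]
 [116 103  80  86 106  84  95 122 145 151 153 146 147]
 [ 41  52  70 111 120  61  72  95 131 147 144 143 144]
 [  2  46  69 109 122  58  69  98 136 148 148 147 146]
 [136 124  93  95 125 134 145 152 147 148 149 148 147]
 [184 179 127  91  95 120 153 168 153 152 149 148 147]
 [155 167 173 149  95  91  97 100 107 128 145 153 151]
 [117 161 185 158 108 135 166 149  91  88  96  97 109]
 [ 86 135 177 153 154 173 156 132 130 152 142  97 100]
 [138 142 166 186 188 170 116 121 151 168 177 172 173]]
```

The arm-end dot moved from (413.9,229.6) to (402.5,205.3), about 71° or 1.24 rad. The hub is still in its nest and the driver is back at its original pixel position.

```bash
python3 -c "
from workcell import r;print(r.job_done())"
```

```text
the job is handed in; nothing more can be done
None
```

The job is handed in. By my camera measurement the clamp turned about 1.24 rad onto its stop over the hub. The screwdriver is back in its hole with the handle fully down, and the hub is still in its nest. The hand-in gave no verdict.

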